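# Hang the lift-off guard door on its two pintles and lock it with the cap

## Task

Take the guard door out of its rack and hang it on the hinge post of the test station: both knuckles fully down on their pintle pins, the door closed, straight across the front of the station. Then put the steel retaining cap on the end of the upper pin so that it sits down on the upper knuckle and the door cannot lift off. Let go of both and do not push over the small pneumatic cylinder standing near.

Things in the scene. Friction and masses are not known exactly. Their poses are not given: they have to be found in the camera images.
- station: Test station, fixed to the bench: aluminium plate 150 (its x) x 230 (its y) x 12 mm, a 60 mm cubic cylinder body (top 70 mm above the bench) clamped near its back. Origin: centre of the plate's underside, on the bench; x to its back, y along its front edge, z up. A hinge post with two upright pintle pins is clamped in a slot along y at station x = -45 mm; the door shut lies along y over that slot.
- slot_middle (a point): Middle of the slot, on the plate: station (-45, -45, 12) mm. The pin axis is vertical, at x = -45 mm exactly, but along y the rigid post is clamped anywhere up to 14 mm either side of this point, and that is NOT reported: see it or feel it, e.g. by bringing the door's knuckles sideways (toward -y) against the pins below their tips; contact comes with the axes 14 + 6 = 20 mm apart.
- lower_seat (a point): Nominal foot of the lower pin (post at mid-slot): station (-45, -45, 45) mm, top of the lower arm on which the lower knuckle rests. Pin: steel, 12 mm diameter, 45 mm long, pointing up to 90 mm above the bench; the top 4 mm taper to an 8 mm flat. Arms are 12 mm thick, 18 mm wide, round end 22 mm diameter.
- upper_seat (a point): The same for the upper pin: station (-45, -45, 155) mm, top of the upper arm. It equals the lower, on the same axis, up to 200 mm above the bench. The post's column, up to 155 mm, stands on the -y side, its face 24 mm from the pin axis: the door comes in from the +y side, free edge to +y, its lower knuckle passing between the upper arm (underside 143 mm) and the lower pin.
- door: Guard door (loose, 0.28 to 0.46 kg): white frame, clear pane, 12 mm thick (its x), 120 mm wide (its y, -60 to +60), 170 mm high (z). Origin: centre of the underside. Pinch the 40 mm high top rail from above. On the -y edge two steel knuckles (28 mm outside, 15 mm through bore, 25 mm high), axis at y = -78 mm, z 15 to 40 and 125 to 150 mm. Underside 8 mm above bench in the rack, 30 mm when hung.
- lower_knuckle (a point): Point of the door on the knuckle axis at the bottom of the lower knuckle; hung fully home it is 45 mm above the bench.
- upper_knuckle (a point): Point of the door on the knuckle axis at the top of the upper knuckle; hung fully home it is 180 mm above the bench and the upper pin stands 20 mm out of it.
- rack: Black rack fixed to the bench in which the door stands: base 70 x 90 x 8 mm, two walls along its y, 44 mm high over the bench, with a 15 mm slot between them. Origin: centre of the underside; same axes as the door in it.
- cap: Retaining cap (loose, 0.15 kg), a plain upright steel cylinder 34 mm in diameter and 60 mm high standing on the bench, with a blind bore 15 mm in diameter and 34 mm deep open at its underside. Origin: centre of the underside, z up.
- standing_cylinder: Small pneumatic cylinder, 53 x 52 x 106 mm, standing loose on the bench behind and to the left; not to be pushed over. Origin: centre of its underside, z up.
Things that resemble listed ones, but are neither listed nor needed, are in the scene too. Several things have the shape of the cap; the one meant has the colours described above.

How it is judged:
By the outcome, as a careful person would: the job done as asked, in the order asked, and still so for the second after the job is handed in, with the robot touching nothing.
It also fails if it takes over 59 s, if anything falls off the work surface, if the arm or the gripper's body presses on something with over 40 N, if the wrist force passes 120 N, or if a joint passes its speed limit or range.

## Robot

A 7-joint arm with a two-finger parallel gripper is mounted at the origin on a cart in front of the work surface, level with it; the furniture and walls round the work are solid. World frame = base frame: x ahead of the robot, y to its left, z up, the work surface at z = 0. Lengths are in m, angles in degrees, forces in N, time in s.
With the tool pointing down it reaches from about 0.425 to 0.875 m from the base axis. Payload 4.7 kg.
Tool frame: the origin (TCP) lies on the centre line of the jaws, within the pads' length; the fingertips stand 8 mm ahead of it and the grasp point (between the pads) lies 11 mm behind it; z points along the fingers, y is the direction in which the jaws open and shut (so a half turn about z gives the same grasp; the last joint's range is limited). The gripper opens to 87 mm and grips with 3 to 60 N. Pads are 19 mm wide; open, the fingers measure 117 mm over their backs; the gripper's body (75 mm by 190 mm) begins 51 mm behind the grasp point.
Start: joints at [-71.098, 18.392, -4.016, 83.108, 1.295, 78.541, -3.26], TCP at [0.202, 0.618, 0.231] pointing down, gripper open.
Joint ranges: [-163.93, 163.93], [-17.29, 119.83], [-79.2, 71.16], [3.27, 140.29], [-89.18, 269.18], [5.43, 117.66], [-154.24, 154.24]. Speed limits (degrees/s): [147.25, 147.25, 180, 180, 180, 180, 180].

## Interface

Orientations are given as [roll, pitch, yaw] about the fixed x, y, z axes, in that order (R = Rz(yaw) Ry(pitch) Rx(roll)).
In Python, from cell import status, vision, workorder gives the robot as it stands.
- The arm moves only by the tool step_arm, never from a script. Its argument "series" is a list of rows, each an object of numbers: "ax", "ay", "az": the turn, a rotation vector about the world's x, y, z in degrees; "x", "y", "z": the shift along the world's x, y, z in m; "claw": the opening in per cent of the stroke, from 0 (shut) to 100 (fully open). In form: [{"ax": .., "ay": .., "az": .., "x": .., "y": .., "z": .., "claw": ..}, ...]. A call has 1 to 12 rows; each row is the pose to reach, as a shift and turn from the pose commanded when the call began; what a row does not reach only later rows make up. A row lasts 1/10 s, in which the tool goes at most 50 mm and 8.59 degrees, less where a joint would pass 70% of its speed; a pose out of reach is approached as far as the arm can. A call with a gripper value outside its range is refused whole. The fingers move at their own pace and stop on an object; "squeeze" is the grip in N (left out, the last holds). Time passes only in rows, so rows that repeat a pose let the fingers close. It gives the time, the measured TCP pose, the force and the opening at its end, in the units of the state.
- status.get_obs(): the state, without advancing time (a new reading comes with each control period).
- vision.read_camera(name): name is "scene" or "top" or "wrist"; returns the picture (384x512x3 uint8, red, green, blue); there is no depth.
- vision.camera_params(name): a dict with "fovy" (degrees; the focal length in pixels is half the picture's height over the tangent of half this angle, whatever the lens; pixels are square), "cx", "cy" (the principal point, pixels), "eye" and "orientation" of the camera in the world; the wrist camera has in their place "tool_from_camera" (4x4, takes a point from camera to tool coordinates, whose origin is the TCP and whose axes are the flange's). Camera axes: x right, y down, z forward; pixel columns grow to the right and rows downward; lengths in m; the calibration is good to about 2 mm. The wrist camera is an equidistant fisheye: a pixel r from the principal point sees the ray r / f radians off the axis. A picture is of the moment at which its call begins: read the wrist's pose just before it. camera_params takes no time and is no camera call.
- workorder.sign_off(): hands the job in, once; it reports no verdict.
The state is a dict: "time_s": time; "qpos": joint angles; "joint_velocities": joint speeds; "effort": joint torques, N m; "tool_pos": TCP position; "tool_rot": TCP orientation; "force": force on the tool from outside, world axes, zero at the start; "wrist_torque": the same for the moment, N m; "grip_width": finger opening in m.
Only numpy, scipy, OpenCV 4.12 (cv2) and the standard library are available. Lean on these libraries where they do the work, as an engineer would, in place of code of your own. Each camera call takes 0.05 s, during which the arm holds its last target.

## Working session

There is one attempt and no reset: what is moved stays moved. The work goes in short steps, Python scripts to look and compute and a tool call to move; the robot and the scene stay as the last step left them, time stands still between calls to the robot, and variables do not carry over. Pictures are saved under pics/ and viewed, and the job is handed in when it is done.

Besides the shell and the picture viewer there is one more tool, called after "Request:" as name(argument=value, ...), one argument or row to a line, values as JSON. step_arm: Moves the arm, as the interface text tells. Its arguments: {"type":"object","properties":{"series":{"type":"array"},"squeeze":{"type":"number"}},"required":["series"]}

```bash
mkdir -p pics; ls
cat > h.py <<'E'
import numpy as np, cv2
from cell import status, vision, workorder
from scipy.spatial.transform import Rotation as R
def snap(n,f):
    im=vision.read_camera(n); cv2.imwrite('pics/'+f+'.png',im[:,:,::-1]); return im
E
python3 - <<'E'
from h import *
np.set_printoptions(precision=4,suppress=True)
print(status.get_obs())
for n in ("scene","top","wrist"):
    print(n,vision.camera_params(n)); snap(n,n+'0')
E
```

```text
pics
{'time_s': 0.0, 'qpos': array([-71.0961,  18.4382,  -4.0166,  83.1756,   1.2959,  78.5393,
        -3.2611]), 'joint_velocities': array([ 0.0154, -0.0553, -0.0762, -0.0719, -0.1273,  0.0064, -0.0599]), 'effort': array([ -0.0001, -49.1298,  -0.404 , -31.254 ,  -0.064 ,   0.0435,
         0.0002]), 'tool_pos': array([0.2018, 0.6173, 0.2295]), 'tool_rot': array([-179.8922,    0.0063,  161.9059]), 'force': array([ 0.1205, -0.0763,  0.2746]), 'wrist_torque': array([0.0021, 0.0285, 0.0132]), 'grip_width': 0.08736756888575035}
scene {'fovy': 45.565699091847044, 'cx': 259.48509605096433, 'cy': 192.94161332220256, 'eye': array([ 0.133 , -0.4593,  0.5013]), 'orientation': array([-114.1133,    0.0852,  -26.1754])}
top {'fovy': 48.485247810308046, 'cx': 257.0939715488188, 'cy': 191.01007922184718, 'eye': array([0.3794, 0.2673, 1.0589]), 'orientation': array([-171.53  ,   -1.2548,  -89.7649])}
wrist {'fovy': 65.70646984690485, 'cx': 255.36385537403171, 'cy': 185.90630786171855, 'tool_from_camera': array([[ 0.0003, -0.9612, -0.2758,  0.0765],
       [ 1.    ,  0.0002,  0.0002,  0.0008],
       [-0.0001, -0.2758,  0.9612, -0.1532],
       [ 0.    ,  0.    ,  0.    ,  1.    ]])}
```

View pics/scene0.png

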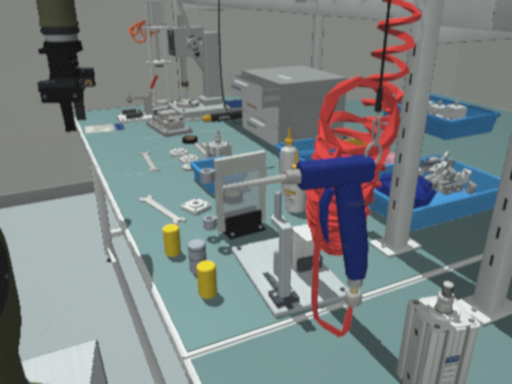

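View pics/top0.png

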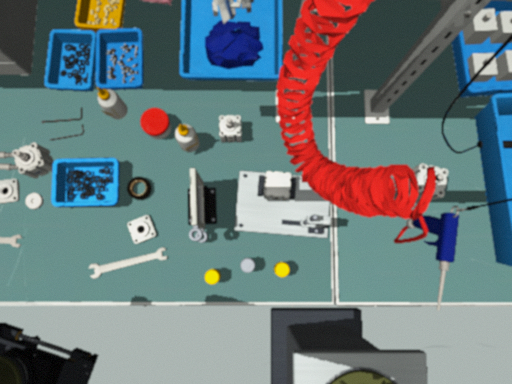

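View pics/wrist0.png

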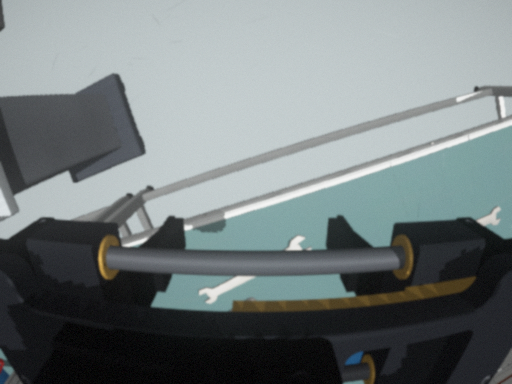

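Run:
```python
import cv2
a=cv2.imread('pics/scene0.png'); c=a[130:330,140:350]; cv2.imwrite('pics/s0c.png',cv2.resize(c,None,fx=2.9*1,fy=2.9,interpolation=cv2.INTER_CUBIC))
a=cv2.imread('pics/top0.png'); c=a[150:300,170:350]; cv2.imwrite('pics/t0c.png',cv2.resize(c,None,fx=4,fy=4,interpolation=cv2.INTER_CUBIC))
```

```text
(no output)
```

View pics/s0c.png

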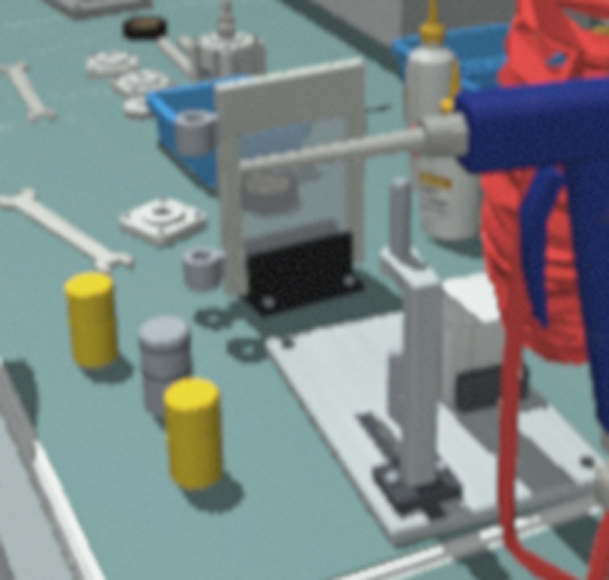

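View pics/t0c.png

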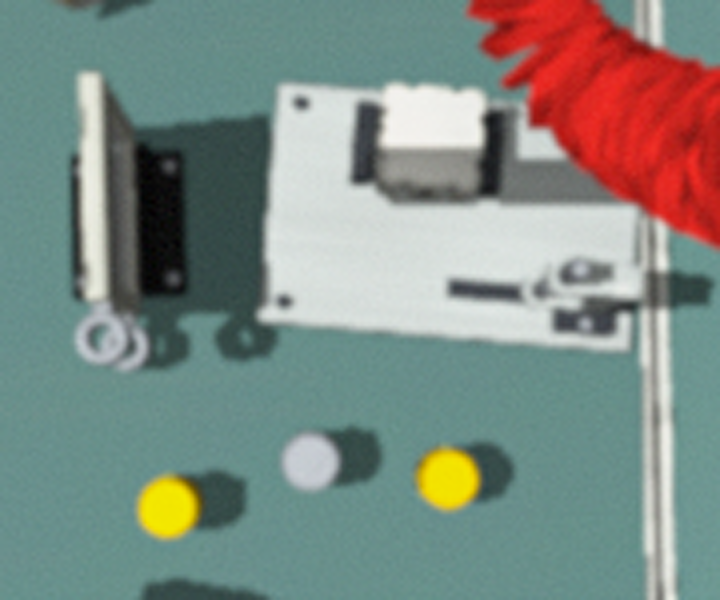

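```bash
cat >> h.py <<'E'
def cam(n):
    p=vision.camera_params(n); f=192/np.tan(np.radians(p['fovy'])/2)
    return p,f,R.from_euler('xyz',p['orientation'],degrees=True).as_matrix()
def ray(n,u,v):
    p,f,M=cam(n); d=M@np.array([(u-p['cx'])/f,(v-p['cy'])/f,1]); return p['eye'],d/np.linalg.norm(d)
def atz(n,u,v,z):
    e,d=ray(n,u,v); return e+d*(z-e[2])/d[2]
def tri(a,b):
    e1,d1=ray('top',*a);e2,d2=ray('scene',*b)
    s=np.linalg.lstsq(np.c_[d1,-d2],e2-e1,rcond=None)[0]
    p,q=e1+d1*s[0],e2+d2*s[1]; return (p+q)/2,np.linalg.norm(p-q)
def proj(n,P):
    p,f,M=cam(n); c=M.T@(np.asarray(P)-p['eye']); return f*c[:2]/c[2]+[p['cx'],p['cy']]
np.set_printoptions(precision=4,suppress=True)
E
python3 - <<'E'
from h import *
T=lambda x,y:(170+x/4,150+y/4)
S=lambda x,y:(140+x/2.9,130+y/2.9)
print('nozzle',tri((440,308),(222,187)))
print('guntop',tri((455,212),(303,170)))
print('cap top center',tri(T(310,458),S(163,330)))
print('cap top z.06',atz('top',*T(310,458),.06),atz('scene',*S(163,330),.06))
print('yel',atz('top',*T(168,505),.06),atz('top',*T(449,477),.06))
print('plate corners z12',[atz('top',*T(*q),.012) for q in ((279,84),(262,320),(630,350))])
print('knuckle up top',tri(T(100,338),S(196,120)))
print('knuckle z158',atz('top',*T(100,338),.158))
print('door top corners z178', [atz('top',*T(*q),.178) for q in ((79,72),(102,72),(82,299),(105,299))])
print('pin top',tri(T(578,268),S(400,182)), atz('top',*T(578,268),.2), atz('scene',*S(400,182),.2))
print('pin top2',tri(T(535,290),S(400,182)))
print('cyl',tri((228,122),S(225,10)))
E
```

```text
nozzle (array([ 0.2886, -0.0606,  0.3173]), np.float64(0.0041648955493971485))
guntop (array([ 0.4191, -0.071 ,  0.3283]), np.float64(0.07798539630482998))
cap top center (array([0.3563, 0.2676, 0.0599]), np.float64(0.0005363286478744916))
cap top z.06 [0.3566 0.2675 0.06  ] [0.356  0.2675 0.06  ]
yel [0.3297 0.3487 0.06  ] [0.3461 0.1872 0.06  ]
plate corners z12 [array([0.5857, 0.2885, 0.012 ]), array([0.4386, 0.2975, 0.012 ]), array([0.4215, 0.0718, 0.012 ])]
knuckle up top (array([0.4224, 0.3776, 0.1568]), np.float64(0.0038623660033244626))
knuckle z158 [0.4205 0.378  0.158 ]
door top corners z178 [array([0.5585, 0.3901, 0.178 ]), array([0.5586, 0.3781, 0.178 ]), array([0.4395, 0.3853, 0.178 ]), array([0.4396, 0.3735, 0.178 ])]
pin top (array([0.4557, 0.1322, 0.2002]), np.float64(0.0013703266537465884)) [0.4551 0.1325 0.2   ] [0.4566 0.1325 0.2   ]
pin top2 (array([0.4538, 0.1489, 0.1926]), np.float64(0.020834611997091267))
cyl (array([0.5318, 0.3308, 0.2684]), np.float64(0.1951405260785293))
```

Run:
```python
from h import *
for a in ((300,60),(290,110),(320,170),(350,200),(400,200),(420,235),(447,240),(440,190)):
    print(a)
    for z in (.1,.2,.3,.4,.5,.6,.7):
        P=atz('top',*a,z); print('  ',z,P[:2],proj('scene',P).round())
```

```text
(300, 60)
   0.1 [0.8395 0.1456] [438. 201.]
   0.2 [0.7915 0.1583] [423. 157.]
   0.3 [0.7436 0.171 ] [406. 108.]
   0.4 [0.6956 0.1837] [387.  52.]
   0.5 [0.6476 0.1964] [365. -11.]
   0.6 [0.5996 0.2091] [341. -83.]
   0.7 [0.5516 0.2218] [ 313. -166.]
(290, 110)
   0.1 [0.7149 0.1705] [382. 208.]
   0.2 [0.6799 0.1806] [370. 162.]
   0.3 [0.645  0.1907] [356. 111.]
   0.4 [0.61   0.2008] [340.  54.]
   0.5 [0.575  0.2109] [323. -11.]
   0.6 [0.54  0.221] [303. -84.]
   0.7 [0.505  0.2311] [ 280. -169.]
(320, 170)
   0.1 [0.5722 0.1024] [343. 239.]
   0.2 [0.5521 0.1196] [332. 185.]
   0.3 [0.532  0.1368] [319. 126.]
   0.4 [0.5119 0.154 ] [305.  61.]
   0.5 [0.4918 0.1712] [290. -11.]
   0.6 [0.4717 0.1884] [273. -91.]
   0.7 [0.4516 0.2056] [ 254. -180.]
(350, 200)
   0.1 [0.5032 0.0351] [333. 268.]
   0.2 [0.4903 0.0593] [320. 206.]
   0.3 [0.4774 0.0835] [307. 140.]
   0.4 [0.4645 0.1077] [293.  68.]
   0.5 [0.4516 0.1319] [278. -11.]
   0.6 [0.4387 0.1562] [262. -96.]
   0.7 [0.4257 0.1804] [ 243. -189.]
(400, 200)
   0.1 [ 0.504  -0.0797] [381. 310.]
   0.2 [ 0.491  -0.0435
[... 294 characters left out ...]
-0.0405] [318. 175.]
   0.4 [0.4105 0.0001] [300.  84.]
   0.5 [0.4057 0.0406] [281. -10.]
   0.6 [0.401  0.0812] [ 261. -109.]
   0.7 [0.3963 0.1217] [ 241. -210.]
(447, 240)
   0.1 [ 0.4137 -0.1825] [378. 387.]
   0.2 [ 0.4101 -0.1356] [357. 290.]
   0.3 [ 0.4065 -0.0887] [335. 192.]
   0.4 [ 0.4029 -0.0418] [314.  91.]
   0.5 [0.3994 0.0051] [291. -10.]
   0.6 [0.3958 0.052 ] [ 269. -114.]
   0.7 [0.3922 0.0989] [ 246. -219.]
(440, 190)
   0.1 [ 0.5278 -0.1733] [447. 349.]
   0.2 [ 0.5123 -0.1274] [422. 264.]
   0.3 [ 0.4968 -0.0814] [395. 175.]
   0.4 [ 0.4814 -0.0355] [368.  84.]
   0.5 [0.4659 0.0105] [340. -11.]
   0.6 [0.4504 0.0564] [ 311. -109.]
   0.7 [0.4349 0.1024] [ 280. -211.]
```

Run:
```python
import cv2
a=cv2.imread('pics/scene0.png'); c=a[0:350,270:512]; cv2.imwrite('pics/s0d.png',cv2.resize(c,None,fx=1.7*1,fy=1.7,interpolation=cv2.INTER_CUBIC))
```

```text
(no output)
```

View pics/s0d.png

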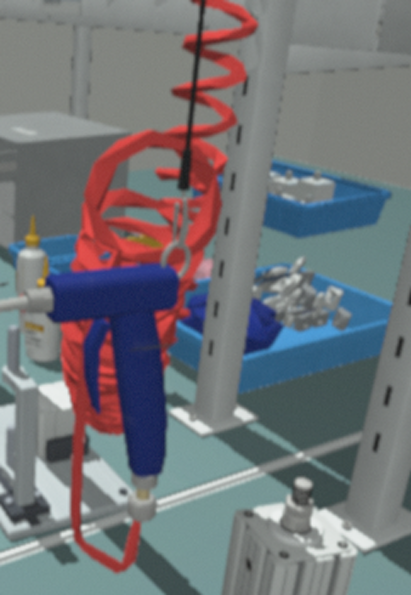

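Request:
step_arm(
  series=[
    {"x":0.03,"y":-0.024,"z":0.02,"az":-8.5},
    {"x":0.06,"y":-0.047,"z":0.04,"az":-17},
    {"x":0.09,"y":-0.07,"z":0.06,"az":-25.5},
    {"x":0.12,"y":-0.094,"z":0.08,"az":-34},
    {"x":0.15,"y":-0.118,"z":0.08,"az":-42.5},
    {"x":0.18,"y":-0.141,"z":0.08,"az":-51},
    {"x":0.21,"y":-0.165,"z":0.08,"az":-59.5},
    {"x":0.24,"y":-0.188,"z":0.08,"az":-68},
    {"x":0.27,"y":-0.21,"z":0.08,"az":-76.5},
    {"x":0.297,"y":-0.235,"z":0.08,"az":-85},
    {"x":0.297,"y":-0.235,"z":0.08,"az":-93.5},
    {"x":0.297,"y":-0.235,"z":0.08,"az":-102},
  ],
)

```text
invalid input
```

Run:
```python
from h import *
o=status.get_obs(); print(o['time_s'],o['qpos'],o['tool_pos'],o['tool_rot']); snap('wrist','w1')
print([atz('top',*q,.106) for q in ((230,127),)],proj('scene',[.62,.33,.106]))
```

```text
0.15 [-71.0993  18.4297  -4.0174  83.1587   1.2953  78.5403  -3.2623] [0.2018 0.6175 0.2297] [-179.9165    0.0047  161.9082]
[array([0.6704, 0.3102, 0.106 ])] [300.2065 185.4516]
```

View pics/w1.png

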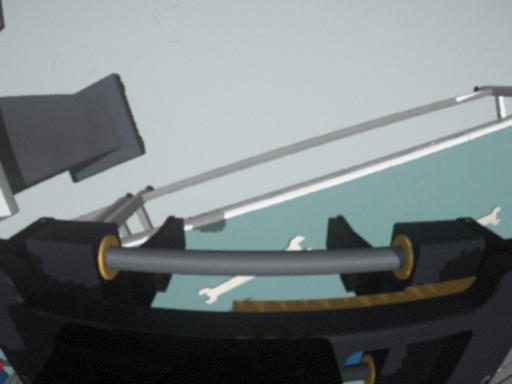

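Request:
step_arm(
  series=[
    {"ax":0,"ay":0,"x":0.03,"y":-0.024,"z":0.02,"az":-8.5,"claw":100},
    {"ax":0,"ay":0,"x":0.06,"y":-0.047,"z":0.04,"az":-17,"claw":100},
    {"ax":0,"ay":0,"x":0.09,"y":-0.07,"z":0.06,"az":-25.5,"claw":100},
    {"ax":0,"ay":0,"x":0.12,"y":-0.094,"z":0.08,"az":-34,"claw":100},
    {"ax":0,"ay":0,"x":0.15,"y":-0.118,"z":0.08,"az":-42.5,"claw":100},
    {"ax":0,"ay":0,"x":0.18,"y":-0.141,"z":0.08,"az":-51,"claw":100},
    {"ax":0,"ay":0,"x":0.21,"y":-0.165,"z":0.08,"az":-59.5,"claw":100},
    {"ax":0,"ay":0,"x":0.24,"y":-0.188,"z":0.08,"az":-68,"claw":100},
    {"ax":0,"ay":0,"x":0.27,"y":-0.21,"z":0.08,"az":-76.5,"claw":100},
    {"ax":0,"ay":0,"x":0.297,"y":-0.235,"z":0.08,"az":-85,"claw":100},
    {"ax":0,"ay":0,"x":0.297,"y":-0.235,"z":0.08,"az":-93.5,"claw":100},
    {"ax":0,"ay":0,"x":0.297,"y":-0.235,"z":0.08,"az":-102,"claw":100},
  ],
)

```text
time_s: 1.4
tool_pos: [0.5002, 0.3811, 0.3103]
tool_rot: [180.0, 0.0, 59.4]
force: [-0.7, 0.0, 0.0]
grip_width: 0.0874
```

Run:
```python
from h import *
o=status.get_obs(); print(o['time_s'],o['qpos'],o['tool_pos'],o['tool_rot']); snap('wrist','w1')
print([proj('scene',p) for p in ([.6704,.3102,.106],[.6704,.3102,0])])
```

```text
1.4 [-55.1267  14.6221  19.2457  79.7541  -4.7509  86.4486 -66.8126] [0.5002 0.3811 0.3103] [179.9818   0.0376  59.3506]
[array([324.5136, 184.6217]), array([321.9038, 227.0282])]
```

View pics/w1.png

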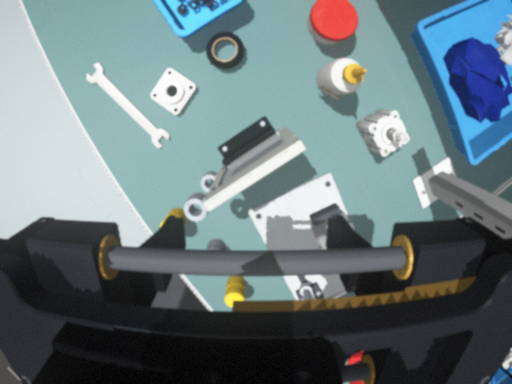

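Request:
step_arm(
  series=[
    {"ax":0,"ay":0,"x":0,"y":0,"z":0,"az":-8.5,"claw":100},
    {"ax":0,"ay":0,"x":0,"y":0,"z":0,"az":-17,"claw":100},
    {"ax":0,"ay":0,"x":0,"y":0,"z":0,"az":-25.5,"claw":100},
    {"ax":0,"ay":0,"x":0,"y":0,"z":-0.02,"az":-34,"claw":100},
    {"ax":0,"ay":0,"x":0,"y":0,"z":-0.04,"az":-42.5,"claw":100},
    {"ax":0,"ay":0,"x":0,"y":0,"z":-0.06,"az":-51,"claw":100},
    {"ax":0,"ay":0,"x":0,"y":0,"z":-0.08,"az":-57.3,"claw":100},
    {"ax":0,"ay":0,"x":0,"y":0,"z":-0.08,"az":-57.3,"claw":100},
    {"ax":0,"ay":0,"x":0,"y":0,"z":-0.08,"az":-57.3,"claw":100},
  ],
)

```text
time_s: 2.35
tool_pos: [0.4986, 0.3831, 0.2307]
tool_rot: [180.0, 0.0, 2.9]
force: [0.4, -0.3, 0.8]
grip_width: 0.0868
```

```bash
cat >> h.py <<'E'
def wray(u,v,o):
    p=vision.camera_params('wrist'); f=192/np.tan(np.radians(p['fovy'])/2)
    x,y=u-p['cx'],v-p['cy']; r=np.hypot(x,y); t=r/f
    d=np.array([np.sin(t)*x/r,np.sin(t)*y/r,np.cos(t)])
    W=np.eye(4);W[:3,:3]=R.from_euler('xyz',o['tool_rot'],degrees=True).as_matrix();W[:3,3]=o['tool_pos']
    W=W@p['tool_from_camera']; return W[:3,3],W[:3,:3]@d
def watz(u,v,z,o):
    e,d=wray(u,v,o); return e+d*(z-e[2])/d[2]
E
python3 - <<'E'
from h import *
o=status.get_obs(); print(o['time_s'],o['qpos'],o['tool_pos'],o['tool_rot']); im=snap('wrist','w2')
import pickle; pickle.dump(o,open('w2.pkl','wb'))
E
```

```text
2.35 [ -60.4274   16.4897   25.3146   87.2569   -7.1261   77.8871 -121.6526] [0.4986 0.3831 0.2307] [179.9782   0.0254   2.8711]
```

View pics/w2.png

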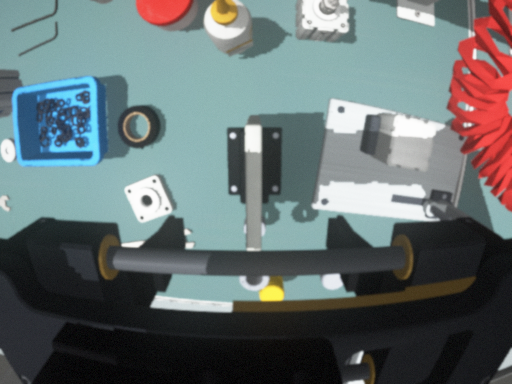

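Run:
```python
from h import *
import pickle
o=pickle.load(open('w2.pkl','rb'))
for q in ((246,125),(262,125),(246,240),(262,240)): print(watz(*q,.178,o))
print('knuck',watz(254,283,.158,o))
print('plate',[watz(*q,.012,o) for q in ((332,98),(313,208),(448,221))])
for q in ((450,100),(455,70),(470,145),(500,195)):
    print(q)
    for z in (.05,.1,.15,.2,.25,.3,.35):
        P=watz(*q,z,o); print('  ',z,P[:2],'top',proj('top',P).round(),'scene',proj('scene',P).round())
```

```text
[0.558  0.3936 0.178 ]
[0.5585 0.3826 0.178 ]
[0.4709 0.3899 0.178 ]
[0.4715 0.3776 0.178 ]
knuck [0.4169 0.3812 0.158 ]
plate [array([0.5865, 0.2919, 0.012 ]), array([0.4394, 0.3032, 0.012 ]), array([0.4238, 0.0729, 0.012 ])]
(450, 100)
   0.05 [0.6053 0.1383] top [302. 161.] scene [345. 250.]
   0.1 [0.6007 0.1757] top [288. 158.] scene [333. 219.]
   0.15 [0.596  0.2131] top [273. 154.] scene [321. 188.]
   0.2 [0.5914 0.2504] top [257. 151.] scene [310. 158.]
   0.25 [0.5867 0.2878] top [238. 147.] scene [299. 129.]
   0.3 [0.5821 0.3252] top [217. 142.] scene [288. 100.]
   0.35 [0.5774 0.3626] top [193. 137.] scene [278.  71.]
(455, 70)
   0.05 [0.6465 0.133 ] top [304. 144.] scene [364. 246.]
   0.1 [0.6357 0.1711] top [290. 143.] scene [349. 216.]
   0.15 [0.6249 0.2093] top [275. 142.] scene [335. 186.]
   0.2 [0.6141 0.2475] top [258. 140.] scene [321. 157.]
   0.25 [0.6033 0.2857] top [239. 139.] scene [307. 128.]
   0.3 [0.5924 0.3238] top [218. 137.] scene [293.  99.]
   0.35 [0.5816 0.362 ] top [193. 135.] scene [280.  71.]
(470, 145)
   0.05 [0.5506 0.0922] top [321. 183.] scene [335. 269.]
   0.1 [0.5542 0.1365] top [305. 178.] scene [324. 233.]
   0.15 [0.5577 0.1808] top [288. 172.] scene [314. 198.]
   0.2 [0.5613 0.2251] top [269. 165.] scene [304. 165.]
   0.25 [0.5648 0.2693] top [247. 158.] scene [294. 132.]
   0.3 [0.5684 0.3136] top [223. 150.] scene [285. 102.]
   0.35 [0.5719 0.3579] top [195. 140.] scene [276.  72.]
(500, 195)
   0.05 [0.482  0.0036] top [358. 212.] scene [331. 309.]
   0.1 [0.4958 0.0612] top [339. 203.] scene [319. 261.]
   0.15 [0.5096 0.1187] top [317. 194.] scene [309. 217.]
   0.2 [0.5234 0.1762] top [293. 184.] scene [300. 177.]
   0.25 [0.5373 0.2338] top [266. 172.] scene [291. 139.]
   0.3 [0.5511 0.2913] top [235. 159.] scene [283. 105.]
   0.35 [0.5649 0.3489] top [201. 144.] scene [275.  73.]
```

Request:
step_arm(
  series=[
    {"ax":0,"ay":0,"x":0,"y":-0.0005,"z":-0.03,"az":0,"claw":100},
    {"ax":0,"ay":0,"x":0,"y":-0.0005,"z":-0.06,"az":0,"claw":80},
    {"ax":0,"ay":0,"x":0,"y":-0.0005,"z":-0.08,"az":0,"claw":60},
    {"ax":0,"ay":0,"x":0,"y":-0.0005,"z":-0.08,"az":0,"claw":40},
    {"ax":0,"ay":0,"x":0,"y":-0.0005,"z":-0.08,"az":0,"claw":25},
    {"ax":0,"ay":0,"x":0,"y":-0.0005,"z":-0.08,"az":0,"claw":18},
  ],
  squeeze=20,
)

```text
time_s: 3.0
tool_pos: [0.5001, 0.3832, 0.153]
tool_rot: [-179.9, -0.2, 2.6]
force: [0.0, -0.5, -0.2]
grip_width: 0.0551
```

Run:
```python
from h import *
o=status.get_obs(); print(o['time_s'],o['tool_pos'],o['tool_rot'],o['force'],o['grip_width'])
a=snap('top','t3')[170:250,170:250];b=snap('scene','s3')[130:260,180:310]
cv2.imwrite('pics/x3.png',cv2.resize(np.hstack([cv2.resize(a,(400,400),interpolation=2),cv2.resize(b,(400,400),interpolation=2)]),None,fx=1,fy=1)[:,:,::-1])
```

```text
3.0 [0.5001 0.3832 0.153 ] [-179.8644   -0.1615    2.645 ] [ 0.0062 -0.5474 -0.1881] 0.05508092681776665
```

View pics/x3.png

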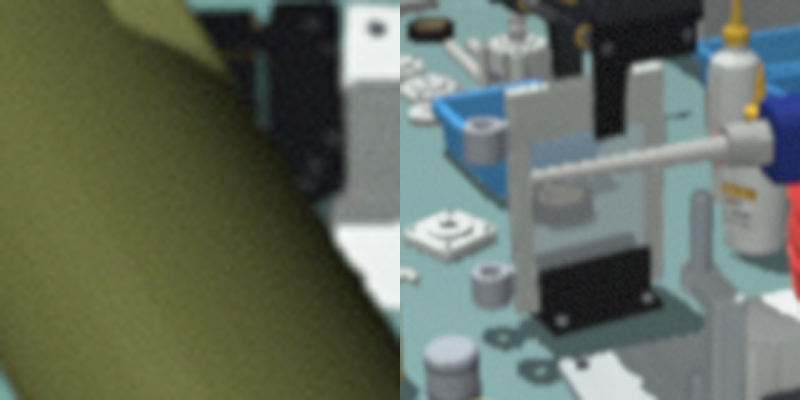

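Request:
step_arm(
  series=[
    {"ax":0,"ay":0,"x":0,"y":0,"z":0,"az":0,"claw":5},
    {"ax":0,"ay":0,"x":0,"y":0,"z":0,"az":0,"claw":0},
    {"ax":0,"ay":0,"x":0,"y":0,"z":0,"az":0,"claw":0},
    {"ax":0,"ay":0,"x":0,"y":0,"z":0,"az":0,"claw":0},
    {"ax":0,"ay":0,"x":0,"y":0,"z":0,"az":0,"claw":0},
    {"ax":0,"ay":0,"x":0,"y":0,"z":0,"az":0,"claw":0},
    {"ax":0,"ay":0,"x":0,"y":0,"z":0,"az":0,"claw":0},
  ],
  squeeze=60,
)

```text
time_s: 3.8
tool_pos: [0.4989, 0.3825, 0.1506]
tool_rot: [-180.0, 0.0, 2.6]
force: [0.1, 0.7, 0.6]
grip_width: 0.0114
```

Run:
```python
from h import *
o=status.get_obs(); print(o['time_s'],o['tool_pos'],o['tool_rot'],o['force'],o['wrist_torque'],o['grip_width'])
```

```text
3.8 [0.4989 0.3825 0.1506] [-179.9948    0.0006    2.6208] [0.0596 0.7061 0.5908] [0.1195 0.1439 0.0706] 0.011350874770210705
```

Request:
step_arm(
  series=[
    {"ax":0,"ay":0,"x":0,"y":0,"z":0.01,"az":0,"claw":0},
    {"ax":0,"ay":0,"x":0,"y":0,"z":0.03,"az":0,"claw":0},
    {"ax":0,"ay":0,"x":0,"y":0,"z":0.05,"az":0,"claw":0},
    {"ax":0,"ay":0,"x":0,"y":0,"z":0.07,"az":0,"claw":0},
    {"ax":0,"ay":0,"x":0,"y":0,"z":0.085,"az":0,"claw":0},
    {"ax":0,"ay":0,"x":0,"y":0,"z":0.085,"az":0,"claw":0},
    {"ax":0,"ay":0,"x":0,"y":0,"z":0.085,"az":0,"claw":0},
  ],
)

```text
time_s: 4.5
tool_pos: [0.4988, 0.3821, 0.2352]
tool_rot: [180.0, 0.0, 2.6]
force: [0.5, 0.1, -3.5]
grip_width: 0.0118
```

Run:
```python
from h import *
o=status.get_obs(); print(o['time_s'],o['tool_pos'],o['tool_rot'],o['force'],o['wrist_torque'],o['grip_width'])
b=snap('scene','s4')[60:300,160:400]
cv2.imwrite('pics/x4.png',cv2.resize(b,(600,600),interpolation=2)[:,:,::-1])
```

```text
4.5 [0.4988 0.3821 0.2352] [179.9683   0.0289   2.5976] [ 0.5391  0.0779 -3.4657] [-0.0609  0.0902 -0.0013] 0.011753773195275949
```

View pics/x4.png

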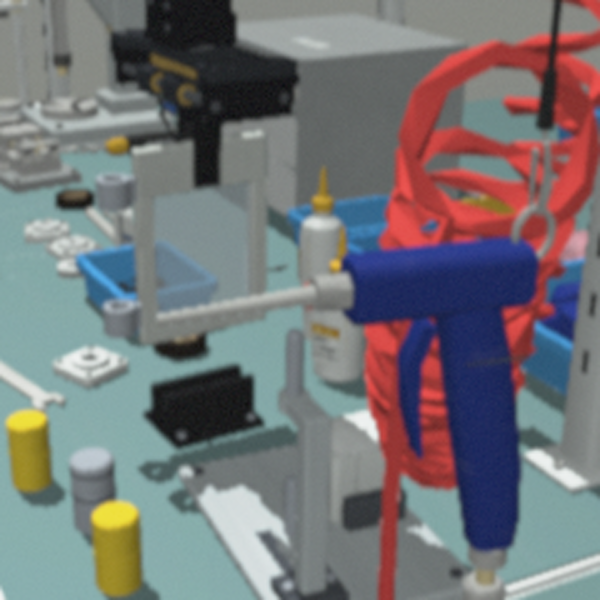

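Request:
step_arm(
  series=[
    {"ax":0,"ay":0,"x":0,"y":0,"z":0,"az":8,"claw":0},
    {"ax":0,"ay":0,"x":0,"y":0,"z":0,"az":16,"claw":0},
    {"ax":0,"ay":0,"x":0,"y":0,"z":0,"az":24,"claw":0},
    {"ax":0,"ay":0,"x":-0.005,"y":-0.01,"z":0,"az":32,"claw":0},
    {"ax":0,"ay":0,"x":-0.01,"y":-0.025,"z":0,"az":40,"claw":0},
    {"ax":0,"ay":0,"x":-0.015,"y":-0.04,"z":0,"az":48,"claw":0},
    {"ax":0,"ay":0,"x":-0.02,"y":-0.055,"z":0,"az":56,"claw":0},
    {"ax":0,"ay":0,"x":-0.025,"y":-0.07,"z":0,"az":64,"claw":0},
    {"ax":0,"ay":0,"x":-0.03,"y":-0.085,"z":0,"az":72,"claw":0},
    {"ax":0,"ay":0,"x":-0.035,"y":-0.1,"z":0,"az":80,"claw":0},
    {"ax":0,"ay":0,"x":-0.037,"y":-0.112,"z":0,"az":83.3,"claw":0},
    {"ax":0,"ay":0,"x":-0.037,"y":-0.117,"z":0,"az":83.3,"claw":0},
  ],
)

```text
time_s: 5.75
tool_pos: [0.4613, 0.2636, 0.2344]
tool_rot: [-179.9, 0.1, 85.8]
force: [0.6, -0.5, -3.1]
grip_width: 0.0117
```

Request:
step_arm(
  series=[
    {"ax":0,"ay":0,"x":0,"y":0,"z":0,"az":0,"claw":0},
    {"ax":0,"ay":0,"x":0,"y":0,"z":0,"az":0,"claw":0},
    {"ax":0,"ay":0,"x":0,"y":0,"z":0,"az":0,"claw":0},
  ],
)

```text
time_s: 6.05
tool_pos: [0.4617, 0.2662, 0.2353]
tool_rot: [-180.0, 0.0, 85.9]
force: [-0.4, 0.5, -3.9]
grip_width: 0.0115
```

Run:
```python
from h import *
o=status.get_obs(); print(o['time_s'],o['qpos'],o['tool_pos'],o['tool_rot'],o['force'],o['wrist_torque'],o['grip_width'])
b=snap('scene','s5')[80:300,160:380]
cv2.imwrite('pics/x5.png',cv2.resize(b,(600,600),interpolation=2)[:,:,::-1])
b=snap('top','t5')[150:300,170:350]
cv2.imwrite('pics/y5.png',cv2.resize(b,None,fx=4,fy=4,interpolation=2)[:,:,::-1])
o=status.get_obs();snap('wrist','w5')
import pickle; pickle.dump(o,open('w5.pkl','wb'))
```

```text
6.05 [-51.0578   3.7529  19.1694 100.0488  -1.267   76.4279 -35.7006] [0.4617 0.2662 0.2353] [-179.9847    0.011    85.9281] [-0.3819  0.4881 -3.8947] [-0.0416  0.0936 -0.0373] 0.011481172160290291
```

View pics/x5.png

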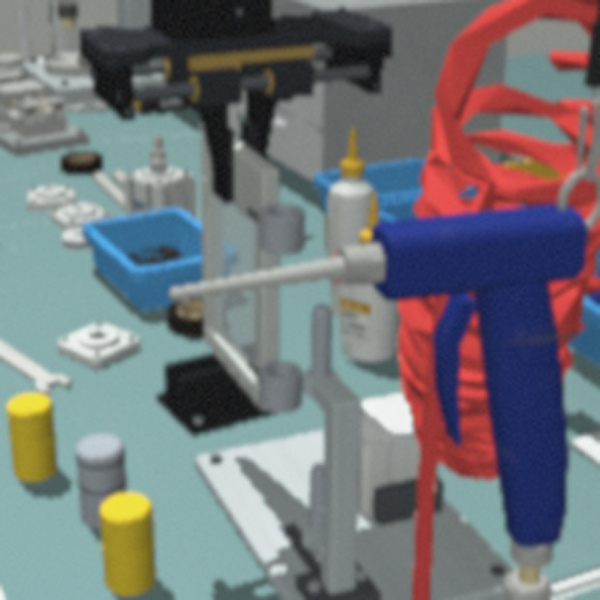

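View pics/y5.png

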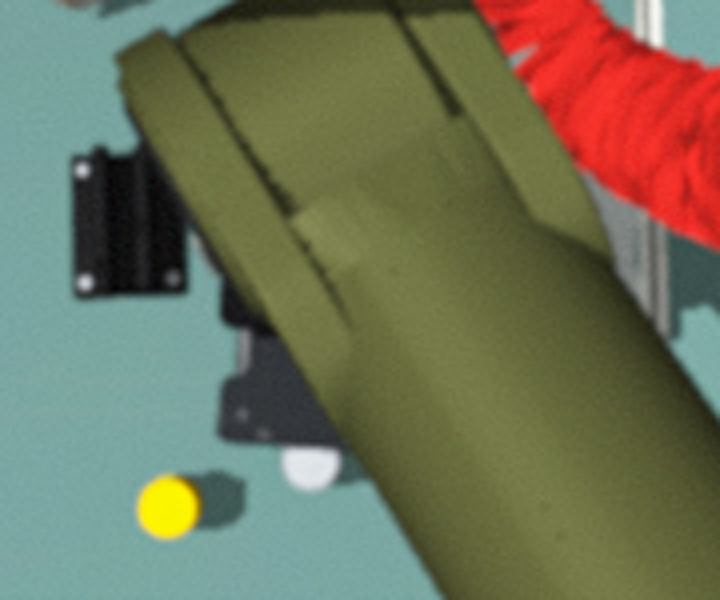

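View pics/w5.png

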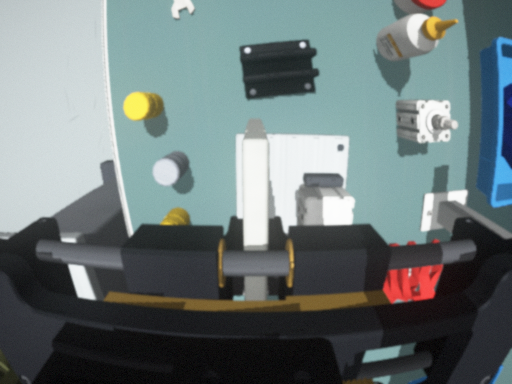

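Run:
```python
from h import *
import pickle
s=600/220
C=lambda p:((p[0]-160)*s,(p[1]-80)*s)
k=np.array([.4561,.1884]);
for z in (.2427,.2177,.1327,.1077): print('k',z,C(proj('scene',[*k,z])))
for z in (.2,.155,.09,.045): print('p',z,C(proj('scene',[.4557,.1322,z])))
im=cv2.imread('pics/s5.png'); 
for P in [[*k,z] for z in (.2427,.2177,.1327,.1077)]+[[.4557,.1322,z] for z in (.2,.155,.09,.045)]:
    pass
c=cv2.resize(im[140:250,220:310],None,fx=6,fy=6,interpolation=2)
for P in [[*k,z] for z in (.2427,.2177,.1327,.1077)]+[[.4557,.1322,z] for z in (.2,.155,.09,.045)]:
    q=(proj('scene',P)-[220,140]+.5)*6; cv2.circle(c,tuple(int(a) for a in q),3,(0,0,255),-1)
cv2.imwrite('pics/x5b.png',c[:600])
o=pickle.load(open('w5.pkl','rb'))
print('plate wrist',[watz(*q,.012,o) for q in ((348,136),(237,136))])
print('door top wr',[watz(*q,.2627,o) for q in ((244,135),(270,135),(244,215),(269,215))])
```

```text
k 0.2427 (np.float64(278.8276814838854), np.float64(210.97172182186566))
k 0.2177 (np.float64(278.7886426992943), np.float64(248.88330752694992))
k 0.1327 (np.float64(278.66326350021524), np.float64(370.64233002994723))
k 0.1077 (np.float64(278.62840462251836), np.float64(404.49469872498605))
p 0.2 (np.float64(320.5264137309077), np.float64(307.9626110884371))
p 0.155 (np.float64(319.4401165866147), np.float64(375.70388976364467))
p 0.09 (np.float64(317.9611360348852), np.float64(467.932829364799))
p 0.045 (np.float64(316.9946810753834), np.float64(528.2007727011077))
plate wrist [array([0.5845, 0.2939, 0.012 ]), array([0.4401, 0.302 , 0.012 ])]
door top wr [array([0.461 , 0.3294, 0.2627]), array([0.472 , 0.3286, 0.2627]), array([0.4581, 0.2932, 0.2627]), array([0.4694, 0.2924, 0.2627])]
```

View pics/x5b.png

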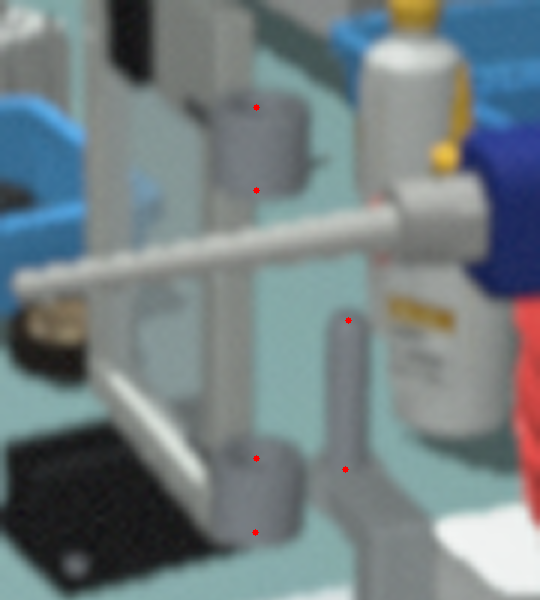

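Request:
step_arm(
  series=[
    {"ax":0,"ay":0,"x":0,"y":0,"z":-0.015,"az":0,"claw":0},
    {"ax":0,"ay":0,"x":0,"y":0,"z":-0.031,"az":0,"claw":0},
    {"ax":0,"ay":0,"x":-0.0007,"y":-0.01,"z":-0.031,"az":0,"claw":0},
    {"ax":0,"ay":0,"x":-0.0014,"y":-0.02,"z":-0.031,"az":0,"claw":0},
    {"ax":0,"ay":0,"x":-0.0019,"y":-0.027,"z":-0.031,"az":0,"claw":0},
    {"ax":0,"ay":0,"x":-0.0021,"y":-0.03,"z":-0.031,"az":0,"claw":0},
    {"ax":0,"ay":0,"x":-0.0021,"y":-0.03,"z":-0.031,"az":0,"claw":0},
    {"ax":0,"ay":0,"x":-0.0021,"y":-0.03,"z":-0.031,"az":0,"claw":0},
  ],
)

```text
time_s: 7.0
tool_pos: [0.46, 0.2357, 0.2051]
tool_rot: [180.0, -0.1, 85.9]
force: [-0.3, -0.3, -3.3]
grip_width: 0.0117
```

```bash
cat > s.py <<'E'
from h import *
import sys
n=sys.argv[1]
o=status.get_obs(); print(o['time_s'],o['tool_pos'],o['tool_rot'],o['force'],o['wrist_torque'],o['grip_width'])
im=snap('scene',n)
if len(sys.argv)>2:
    x0,x1,y0,y1=map(int,sys.argv[2:6]); c=im[y0:y1,x0:x1,::-1]; f=min(600//(y1-y0),800//(x1-x0)); cv2.imwrite('pics/'+n+'c.png',cv2.resize(c,None,fx=f,fy=f,interpolation=2)); print('scale',f)
E
python3 s.py s6 220 310 150 250
```

```text
7.0 [0.46   0.2357 0.2051] [179.9601  -0.0555  85.9071] [-0.3473 -0.2812 -3.2668] [-0.0827  0.0784 -0.0442] 0.011743590104025729
scale 6
```

View pics/s6c.png

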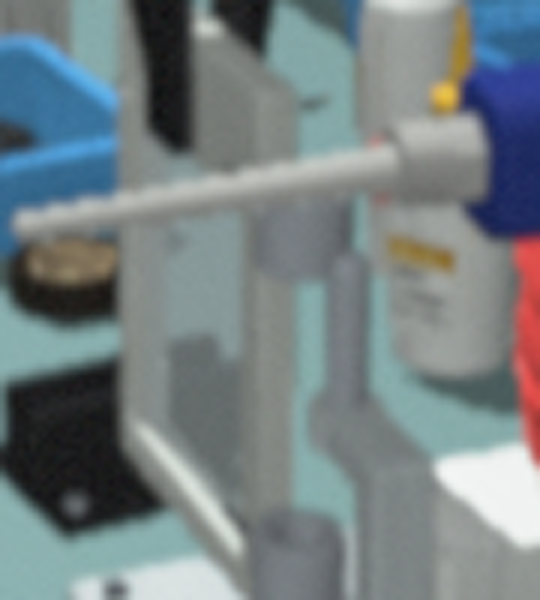

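Not in contact yet (force near 0). Creep toward the pin.

Request:
step_arm(
  series=[
    {"ax":0,"ay":0,"x":-0.0001,"y":-0.0015,"z":0,"az":0,"claw":0},
    {"ax":0,"ay":0,"x":-0.0002,"y":-0.003,"z":0,"az":0,"claw":0},
    {"ax":0,"ay":0,"x":-0.0003,"y":-0.0045,"z":0,"az":0,"claw":0},
    {"ax":0,"ay":0,"x":-0.0003,"y":-0.0045,"z":0,"az":0,"claw":0},
  ],
)

```text
time_s: 7.45
tool_pos: [0.4595, 0.231, 0.2046]
tool_rot: [180.0, -0.0, 85.9]
force: [0.6, 0.1, -3.8]
grip_width: 0.0115
```

Request:
step_arm(
  series=[
    {"ax":0,"ay":0,"x":-0.0001,"y":-0.001,"z":0,"az":0,"claw":0},
    {"ax":0,"ay":0,"x":-0.0001,"y":-0.002,"z":0,"az":0,"claw":0},
    {"ax":0,"ay":0,"x":-0.0001,"y":-0.002,"z":0,"az":0,"claw":0},
  ],
)

```text
time_s: 7.75
tool_pos: [0.4594, 0.2308, 0.205]
tool_rot: [180.0, -0.2, 86.0]
force: [0.4, 5.3, -3.1]
grip_width: 0.0112
```

Request:
step_arm(
  series=[
    {"ax":0,"ay":0,"x":-0.0001,"y":-0.001,"z":0,"az":0,"claw":0},
    {"ax":0,"ay":0,"x":-0.0001,"y":-0.002,"z":0,"az":0,"claw":0},
    {"ax":0,"ay":0,"x":-0.0001,"y":-0.002,"z":0,"az":0,"claw":0},
  ],
)

```text
time_s: 8.05
tool_pos: [0.4593, 0.2306, 0.2054]
tool_rot: [179.9, -0.3, 86.0]
force: [0.3, 7.8, -2.8]
grip_width: 0.0115
```

Request:
step_arm(
  series=[
    {"ax":0,"ay":0,"x":0.0003,"y":0.007,"z":0,"az":0,"claw":0},
    {"ax":0,"ay":0,"x":0.0015,"y":0.007,"z":0.015,"az":0,"claw":0},
    {"ax":0,"ay":0,"x":0.0024,"y":0.007,"z":0.027,"az":0,"claw":0},
    {"ax":0,"ay":0,"x":0.0024,"y":0.007,"z":0.027,"az":0,"claw":0},
    {"ax":0,"ay":0,"x":0.0024,"y":0.007,"z":0.027,"az":0,"claw":0},
  ],
)

```text
time_s: 8.55
tool_pos: [0.4619, 0.2335, 0.2316]
tool_rot: [180.0, 0.0, 85.9]
force: [0.2, 0.3, -3.5]
grip_width: 0.0116
```

```bash
python3 s.py s7 210 310 130 250
```

```text
8.55 [0.4619 0.2335 0.2316] [179.9812   0.0127  85.8725] [ 0.1778  0.3102 -3.5082] [-0.0542  0.0799  0.004 ] 0.01158063107891613
scale 5
```

View pics/s7c.png

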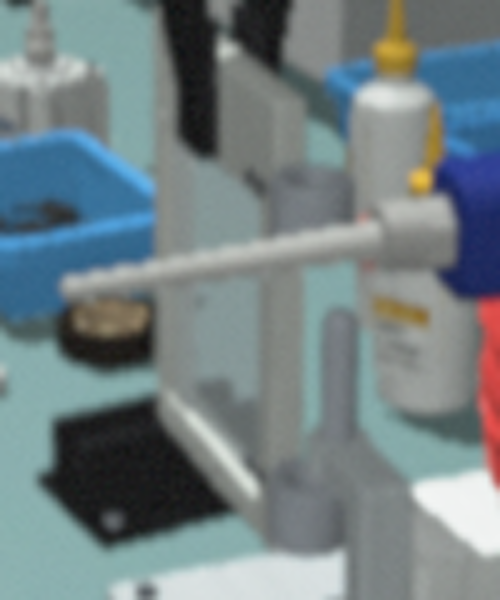

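```bash
cat > ov.py <<'E'
from h import *
def overlay(n,tcp,yaw,dz,tin=0,tout=0,off=0,x0=205,x1=305,y0=120,y1=255,f=6,out='ov'):
    # door pose: origin underside centre; TCP above it by dz
    im=cv2.imread('pics/'+n+'.png'); c=cv2.resize(im[y0:y1,x0:x1],None,fx=f,fy=f,interpolation=2)
    M=R.from_euler('z',yaw,degrees=True)*R.from_euler('xy',[tin,tout],degrees=True)
    T=lambda p: M.apply(np.array(p)-[0,off,dz])+tcp
    def line(a,b,col=(0,0,255)):
        A,B=[tuple(int(v) for v in (proj('scene',T(p))-[x0,y0]+.5)*f) for p in (a,b)]; cv2.line(c,A,B,col,1)
    h=.006
    for X in (-h,h):
        P=[(X,-.06,0),(X,.06,0),(X,.06,.17),(X,-.06,.17)]
        for i in range(4): line(P[i],P[(i+1)%4])
    for z in (.015,.04,.125,.15):
        q=[(.014*np.cos(t),-.078+.014*np.sin(t),z) for t in np.linspace(0,2*np.pi,25)]
        for i in range(24): line(q[i],q[i+1],(255,0,0))
    cv2.imwrite('pics/'+out+'.png',c)
E
python3 - <<'E'
from ov import *
overlay('s7',[.4619,.2335,.2316],-4.1,.1426,f=4,out='ov7a')
overlay('s7',[.4619,.2335,.2316],-4.1,.1426,tin=2,f=4,out='ov7b')
a=cv2.imread('pics/ov7a.png');b=cv2.imread('pics/ov7b.png');cv2.imwrite('pics/ov7.png',np.hstack([a,b]))
E
```

```text
(no output)
```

View pics/ov7.png

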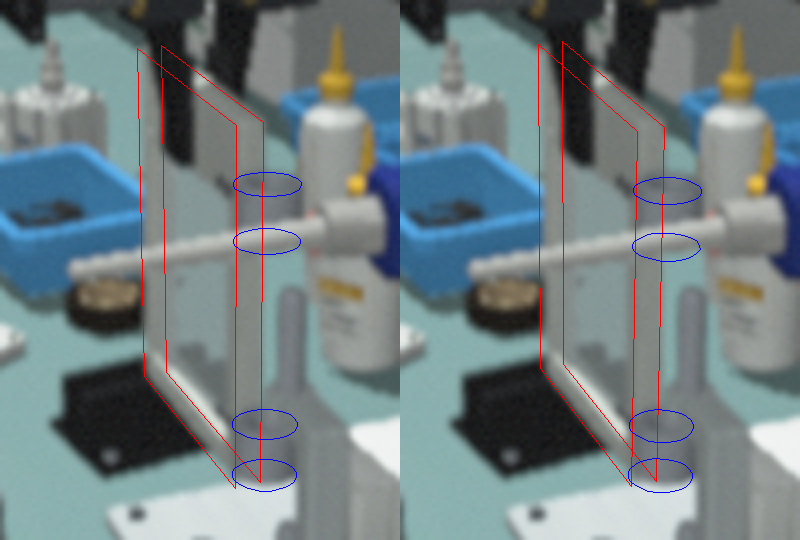

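Run:
```python
from ov import *
overlay('s7',[.4619,.2335,.2316],-4.1,.1426,f=8,x0=230,x1=295,y0=130,y1=200,out='ov7c')
im=cv2.imread('pics/s7.png');c=cv2.resize(im[120:195,225:295],None,fx=8,fy=8,interpolation=2);cv2.imwrite('pics/s7d.png',c)
```

```text
(no output)
```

View pics/s7d.png

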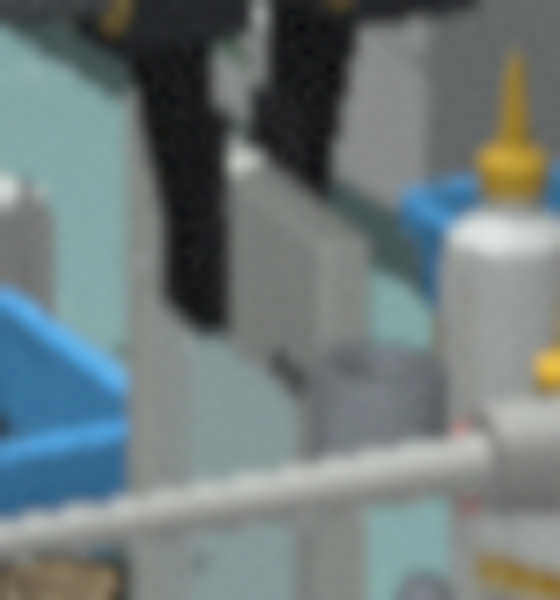

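View pics/ov7c.png

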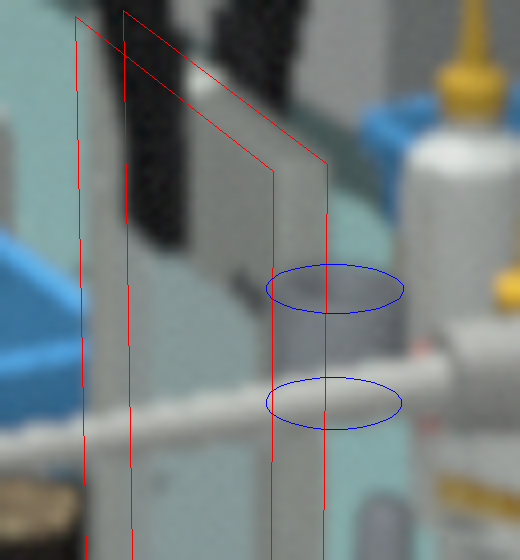

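Run:
```python
from ov import *
overlay('s7',[.4619,.2335,.2316],-4.1,.1426,f=8,x0=230,x1=300,y0=190,y1=250,out='ov7d')
im=cv2.imread('pics/s7.png');c=cv2.resize(im[190:250,230:300],None,fx=8,fy=8,interpolation=2);cv2.imwrite('pics/s7e.png',c)
```

```text
(no output)
```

View pics/s7e.png

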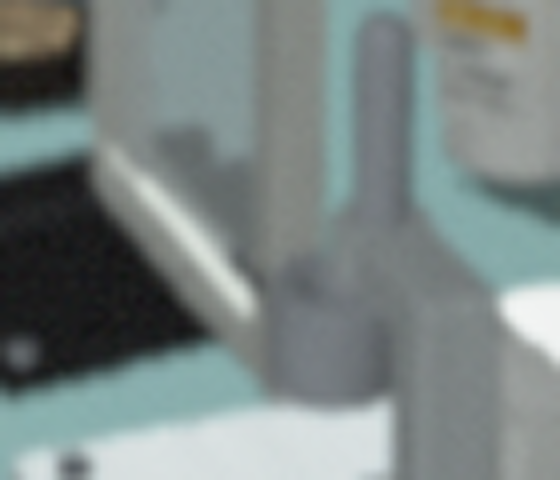

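View pics/ov7d.png

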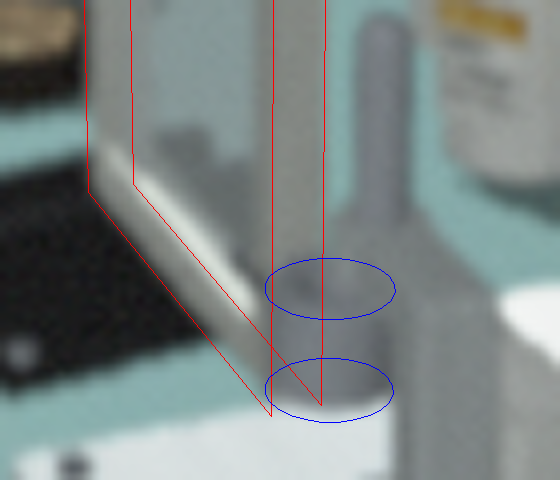

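Request:
step_arm(
  series=[
    {"ax":0,"ay":0,"x":0,"y":-0.007,"z":0,"az":0,"claw":0},
    {"ax":0,"ay":0,"x":0,"y":-0.014,"z":0,"az":0,"claw":0},
    {"ax":0,"ay":0,"x":-0.0003,"y":-0.0224,"z":0,"az":0,"claw":0},
    {"ax":0,"ay":0,"x":-0.0003,"y":-0.0224,"z":0,"az":0,"claw":0},
    {"ax":0,"ay":0,"x":-0.0003,"y":-0.0224,"z":0,"az":0,"claw":0},
  ],
)

```text
time_s: 9.1
tool_pos: [0.4614, 0.2111, 0.2317]
tool_rot: [180.0, -0.0, 85.9]
force: [0.6, 0.1, -2.8]
grip_width: 0.0118
```

```bash
python3 s.py s8 225 315 140 240
python3 - <<'E'
from ov import *
o=status.get_obs();snap('wrist','w8')
E
```

```text
9.1 [0.4614 0.2111 0.2317] [179.9936  -0.0276  85.859 ] [ 0.6151  0.0545 -2.7779] [-0.01    0.0504 -0.0465] 0.011757342346315985
scale 6
```

View pics/s8c.png

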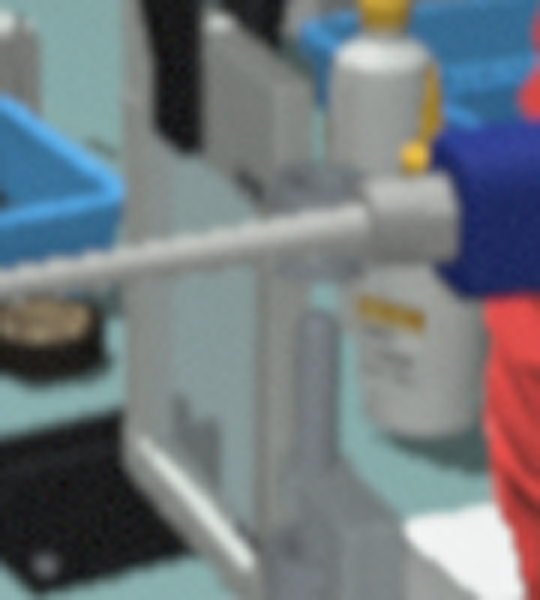

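View pics/w8.png

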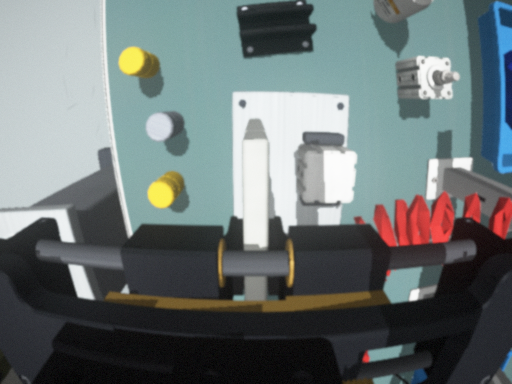

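Request:
step_arm(
  series=[
    {"ax":0,"ay":0,"x":0,"y":0,"z":-0.006,"az":0,"claw":0},
    {"ax":0,"ay":0,"x":0,"y":0,"z":-0.012,"az":0,"claw":0},
    {"ax":0,"ay":0,"x":0,"y":0,"z":-0.016,"az":0,"claw":0},
    {"ax":0,"ay":0,"x":0,"y":0,"z":-0.019,"az":0,"claw":0},
    {"ax":0,"ay":0,"x":0,"y":0,"z":-0.022,"az":0,"claw":0},
    {"ax":0,"ay":0,"x":0,"y":0,"z":-0.022,"az":0,"claw":0},
  ],
)

```text
time_s: 9.8
tool_pos: [0.4612, 0.2113, 0.2091]
tool_rot: [-180.0, 0.0, 85.9]
force: [-0.5, 0.6, -3.0]
grip_width: 0.0115
```

```bash
python3 s.py s9 225 315 140 240
```

```text
9.8 [0.4612 0.2113 0.2091] [-179.9664    0.0346   85.9064] [-0.4584  0.638  -2.9572] [-0.048   0.0575 -0.0009] 0.011508944248907329
scale 6
```

View pics/s9c.png

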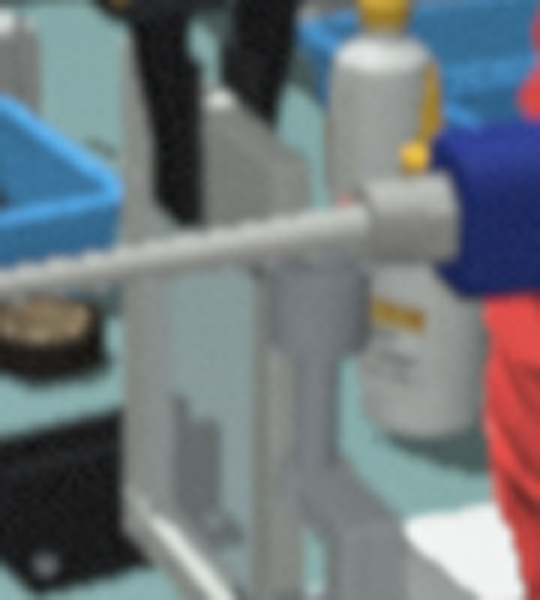

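Request:
step_arm(
  series=[
    {"ax":0,"ay":0,"x":0,"y":0,"z":-0.007,"az":0,"claw":0},
    {"ax":0,"ay":0,"x":0,"y":0,"z":-0.014,"az":0,"claw":0},
    {"ax":0,"ay":0,"x":0,"y":0,"z":-0.021,"az":0,"claw":0},
    {"ax":0,"ay":0,"x":0,"y":0,"z":-0.028,"az":0,"claw":0},
    {"ax":0,"ay":0,"x":0,"y":0,"z":-0.031,"az":0,"claw":0},
    {"ax":0,"ay":0,"x":0,"y":0,"z":-0.031,"az":0,"claw":0},
  ],
)

```text
time_s: 10.45
tool_pos: [0.461, 0.2112, 0.1779]
tool_rot: [-179.9, 0.1, 85.9]
force: [-0.7, -0.3, -3.3]
grip_width: 0.0114
```

Request:
step_arm(
  series=[
    {"ax":0,"ay":0,"x":0,"y":0,"z":-0.002,"az":0,"claw":0},
    {"ax":0,"ay":0,"x":0,"y":0,"z":-0.004,"az":0,"claw":0},
    {"ax":0,"ay":0,"x":0,"y":0,"z":-0.004,"az":0,"claw":0},
  ],
)

```text
time_s: 10.75
tool_pos: [0.4614, 0.2114, 0.1745]
tool_rot: [-180.0, 0.0, 85.9]
force: [0.8, -0.0, -2.2]
grip_width: 0.0116
```

Request:
step_arm(
  series=[
    {"ax":0,"ay":0,"x":0,"y":0,"z":-0.001,"az":0,"claw":0},
    {"ax":0,"ay":0,"x":0,"y":0,"z":-0.002,"az":0,"claw":0},
    {"ax":0,"ay":0,"x":0,"y":0,"z":-0.002,"az":0,"claw":0},
  ],
)

```text
time_s: 11.05
tool_pos: [0.4615, 0.2115, 0.1726]
tool_rot: [180.0, -0.0, 85.9]
force: [0.1, -0.3, -2.4]
grip_width: 0.0115
```

Request:
step_arm(
  series=[
    {"ax":0,"ay":0,"x":0,"y":0,"z":-0.001,"az":0,"claw":0},
    {"ax":0,"ay":0,"x":0,"y":0,"z":-0.002,"az":0,"claw":0},
    {"ax":0,"ay":0,"x":0,"y":0,"z":-0.002,"az":0,"claw":0},
  ],
)

```text
time_s: 11.35
tool_pos: [0.4619, 0.2121, 0.172]
tool_rot: [179.9, -0.1, 85.9]
force: [-1.3, 0.7, 5.6]
grip_width: 0.0114
```

```bash
python3 s.py s10 215 315 140 270
```

```text
11.35 [0.4619 0.2121 0.172 ] [179.9271  -0.0779  85.9164] [-1.3221  0.6672  5.5607] [-0.3789  0.451  -0.0879] 0.011408328716618123
scale 4
```

View pics/s10c.png

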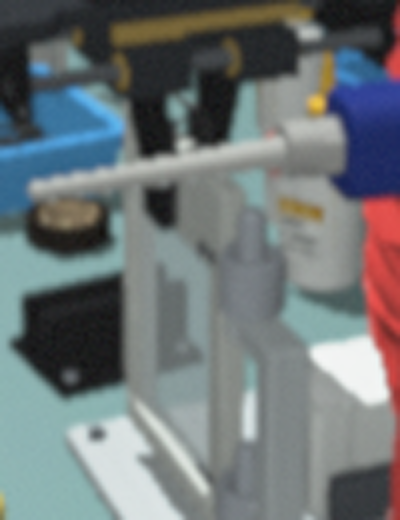

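Request:
step_arm(
  series=[
    {"ax":0,"ay":0,"x":0,"y":0,"z":0.0015,"az":0,"claw":0},
    {"ax":0,"ay":0,"x":0,"y":0,"z":0.0015,"az":0,"claw":20},
    {"ax":0,"ay":0,"x":0,"y":0,"z":0.0015,"az":0,"claw":35},
    {"ax":0,"ay":0,"x":0,"y":0,"z":0.0015,"az":0,"claw":50},
    {"ax":0,"ay":0,"x":0,"y":0,"z":0.0015,"az":0,"claw":60},
    {"ax":0,"ay":0,"x":0,"y":0,"z":0.0015,"az":0,"claw":60},
  ],
)

```text
time_s: 12.0
tool_pos: [0.4614, 0.2115, 0.172]
tool_rot: [180.0, 0.0, 85.9]
force: [0.4, -0.7, -1.0]
grip_width: 0.0415
```

Request:
step_arm(
  series=[
    {"ax":0,"ay":0,"x":0,"y":0,"z":0.03,"az":0,"claw":60},
    {"ax":0,"ay":0,"x":0,"y":0,"z":0.06,"az":0,"claw":60},
    {"ax":0,"ay":0,"x":0,"y":0,"z":0.09,"az":0,"claw":60},
    {"ax":0,"ay":0,"x":0,"y":0.01,"z":0.1,"az":0,"claw":60},
    {"ax":0,"ay":0,"x":0,"y":0.02,"z":0.1,"az":0,"claw":60},
    {"ax":0,"ay":0,"x":0,"y":0.02,"z":0.1,"az":0,"claw":60},
  ],
)

```text
time_s: 12.6
tool_pos: [0.4603, 0.2336, 0.2706]
tool_rot: [-179.9, 0.0, 86.1]
force: [0.7, -0.6, 0.3]
grip_width: 0.0522
```

```bash
python3 s.py s11 190 330 130 270
python3 - <<'E'
from h import *
import pickle
o=status.get_obs();snap('wrist','w11');pickle.dump(o,open('w11.pkl','wb'))
print(o['tool_pos'],o['tool_rot'],o['qpos'])
E
```

```text
12.6 [0.4603 0.2336 0.2706] [-179.905     0.0408   86.0926] [ 0.722  -0.6189  0.2925] [-0.0815  0.0316 -0.0172] 0.052227313206467105
scale 4
[0.4603 0.2323 0.2701] [-179.8687    0.1221   86.0374] [-49.7319   0.6528  20.2549  99.091   -0.1993  80.4734 -33.4073]
```

View pics/s11c.png

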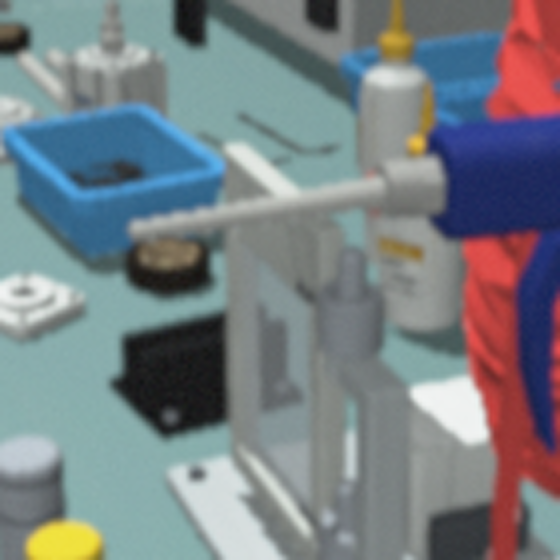

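View pics/w11.png

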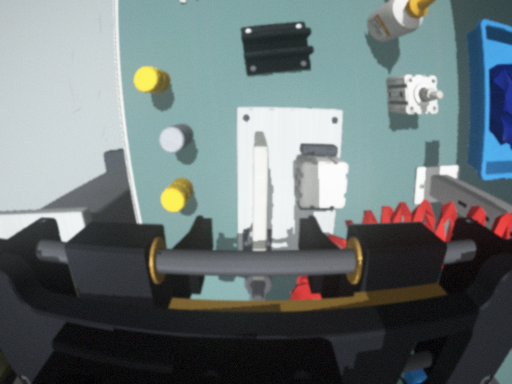

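Run:
```python
from h import *
import pickle
o=pickle.load(open('w11.pkl','rb'))
im=cv2.imread('pics/w11.png');cv2.imwrite('pics/w11c.png',cv2.resize(im[90:220,120:270],None,fx=4,fy=4,interpolation=2))
print('cap',watz(171,140,.06,o))
```

```text
cap [0.3551 0.2716 0.06  ]
```

View pics/w11c.png

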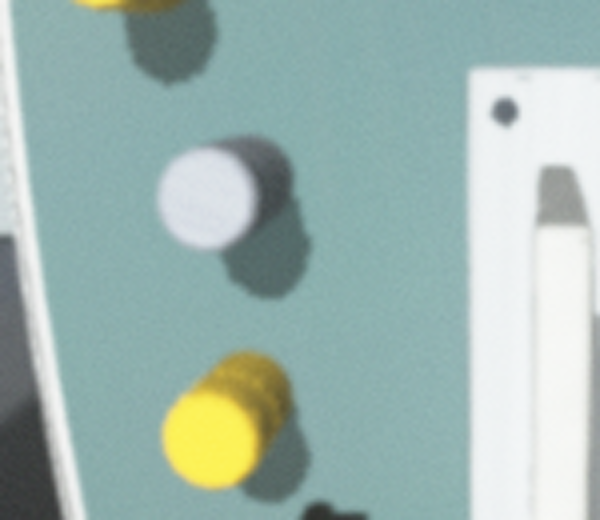

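Request:
step_arm(
  series=[
    {"ax":0,"ay":0,"x":-0.01,"y":0.004,"z":0,"az":8.5,"claw":60},
    {"ax":0,"ay":0,"x":-0.025,"y":0.01,"z":0,"az":17,"claw":60},
    {"ax":0,"ay":0,"x":-0.04,"y":0.015,"z":0,"az":25.5,"claw":60},
    {"ax":0,"ay":0,"x":-0.06,"y":0.02,"z":0,"az":34,"claw":60},
    {"ax":0,"ay":0,"x":-0.08,"y":0.025,"z":0,"az":42.5,"claw":60},
    {"ax":0,"ay":0,"x":-0.095,"y":0.03,"z":0,"az":51,"claw":60},
    {"ax":0,"ay":0,"x":-0.104,"y":0.035,"z":0,"az":59.5,"claw":60},
    {"ax":0,"ay":0,"x":-0.104,"y":0.035,"z":0,"az":68,"claw":60},
    {"ax":0,"ay":0,"x":-0.104,"y":0.035,"z":0,"az":76.5,"claw":60},
    {"ax":0,"ay":0,"x":-0.104,"y":0.035,"z":0,"az":85,"claw":60},
    {"ax":0,"ay":0,"x":-0.104,"y":0.035,"z":0,"az":90,"claw":60},
    {"ax":0,"ay":0,"x":-0.104,"y":0.035,"z":0,"az":90,"claw":60},
  ],
)

```text
time_s: 13.9
tool_pos: [0.357, 0.2658, 0.2708]
tool_rot: [-179.9, -0.1, 175.9]
force: [-0.2, 0.8, 0.3]
grip_width: 0.0524
```

```bash
python3 s.py s12
python3 - <<'E'
from h import *
import pickle
im=snap('top','t12');cv2.imwrite('pics/t12c.png',cv2.resize(im[150:300,170:370,::-1],None,fx=4,fy=4,interpolation=2))
o=status.get_obs();snap('wrist','w12');pickle.dump(o,open('w12.pkl','wb'))
print(o['tool_pos'],o['tool_rot'],o['qpos'])
E
```

```text
13.9 [0.357  0.2658 0.2708] [-179.8961   -0.0781  175.8993] [-0.1985  0.7662  0.2854] [ 0.0359  0.0143 -0.0104] 0.05240646854324815
[0.3571 0.266  0.2712] [-179.9282   -0.0525  175.7684] [-59.0929  -8.6864  17.0672 107.2414   2.5826  81.1651  43.1573]
```

View pics/t12c.png

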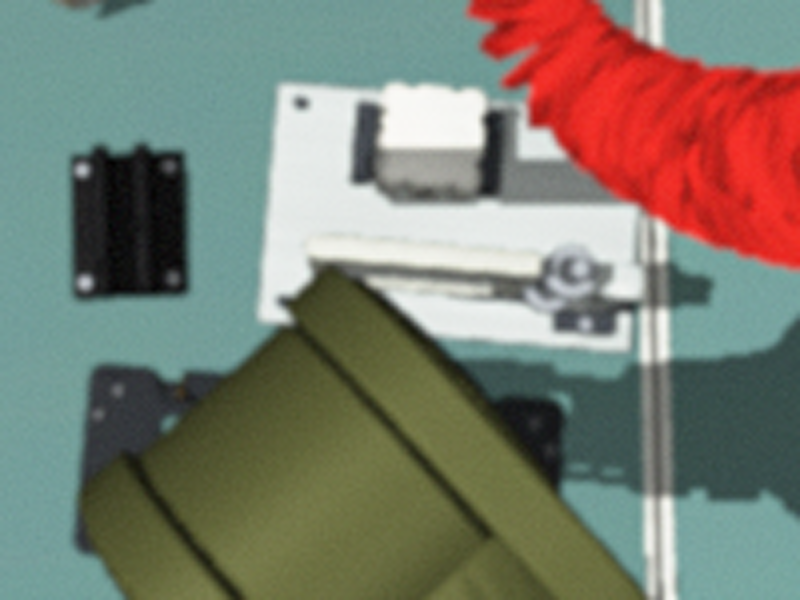

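View pics/w12.png

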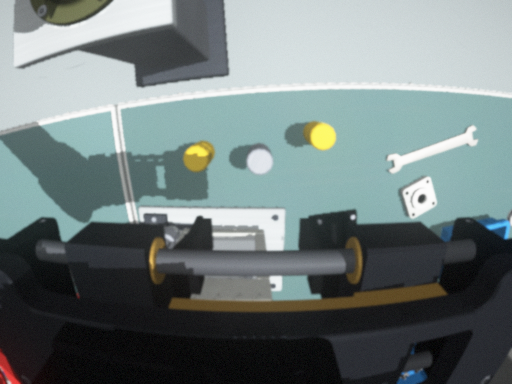

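View pics/s12.png

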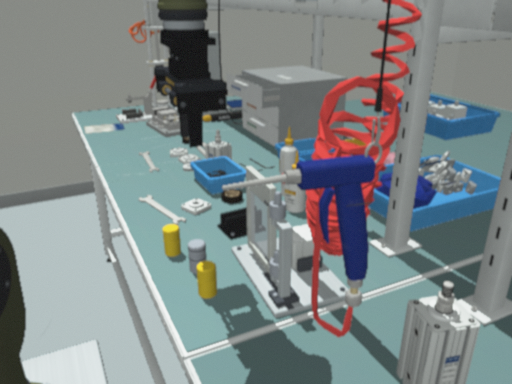

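Run:
```python
from h import *
import pickle
o=pickle.load(open('w12.pkl','rb'))
print('cap',watz(259.5,161,.06,o))
T=lambda x,y:(170+x/4,150+y/4)
print('pin',atz('top',*T(572,262),.2))
a,b=atz('top',*T(309,235),.2),atz('top',*T(540,252),.2); d=a-b; print('door top back edge',a,b,np.degrees(np.arctan2(-d[0],d[1])))
a,b=atz('top',*T(310,258),.2),atz('top',*T(540,276),.2); d=a-b; print('door top front edge',a,b,np.degrees(np.arctan2(-d[0],d[1])))
a,b=atz('top',*T(260,321),.012),atz('top',*T(630,351),.012); d=a-b; print('plate',a,b,np.degrees(np.arctan2(-d[0],d[1])))
im=cv2.imread('pics/t12.png');cv2.imwrite('pics/t12d.png',cv2.resize(im[200:240,240:340],None,fx=8,fy=8,interpolation=2))
```

```text
cap [0.3533 0.2723 0.06  ]
pin [0.4581 0.1355 0.2   ]
door top back edge [0.471  0.2688 0.2   ] [0.4631 0.1517 0.2   ] -3.860963378700781
door top front edge [0.4593 0.2682 0.2   ] [0.4509 0.1519 0.2   ] -4.136161275531234
plate [0.438  0.2987 0.012 ] [0.4209 0.0718 0.012 ] -4.319454588273429
```

View pics/t12d.png

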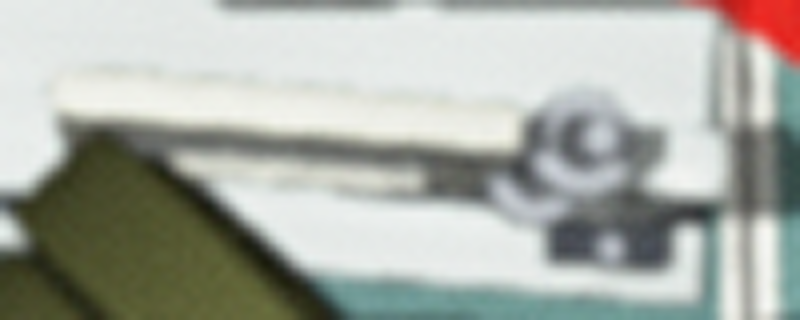

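Request:
step_arm(
  series=[
    {"ax":0,"ay":0,"x":-0.0006,"y":0.002,"z":-0.04,"az":0,"claw":62},
    {"ax":0,"ay":0,"x":-0.0006,"y":0.002,"z":-0.08,"az":0,"claw":62},
    {"ax":0,"ay":0,"x":-0.0006,"y":0.002,"z":-0.12,"az":0,"claw":62},
    {"ax":0,"ay":0,"x":-0.0006,"y":0.002,"z":-0.15,"az":0,"claw":62},
    {"ax":0,"ay":0,"x":-0.0006,"y":0.002,"z":-0.17,"az":0,"claw":62},
    {"ax":0,"ay":0,"x":-0.0006,"y":0.002,"z":-0.18,"az":0,"claw":62},
    {"ax":0,"ay":0,"x":-0.0006,"y":0.002,"z":-0.18,"az":0,"claw":62},
  ],
)

```text
time_s: 14.75
tool_pos: [0.3561, 0.2677, 0.0909]
tool_rot: [-179.9, -0.1, 175.9]
force: [-0.1, -0.5, 0.7]
grip_width: 0.0541
```

```bash
python3 s.py s13 130 270 180 310
python3 - <<'E'
from h import *
im=snap('wrist','w13');print(status.get_obs()['qpos'])
E
```

```text
14.75 [0.3561 0.2677 0.0909] [-179.8765   -0.0906  175.8535] [-0.1092 -0.4725  0.6608] [-0.0346  0.0168 -0.0281] 0.05414715700735239
scale 4
[-58.6349   0.1248  18.3954 120.8124  -0.0494  58.9972  45.6626]
```

View pics/s13c.png

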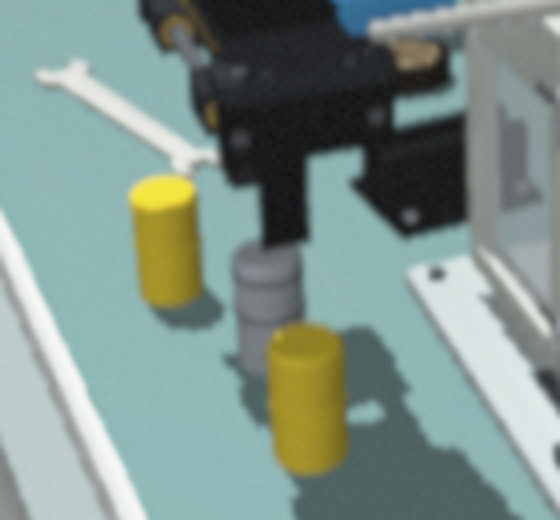

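View pics/w13.png

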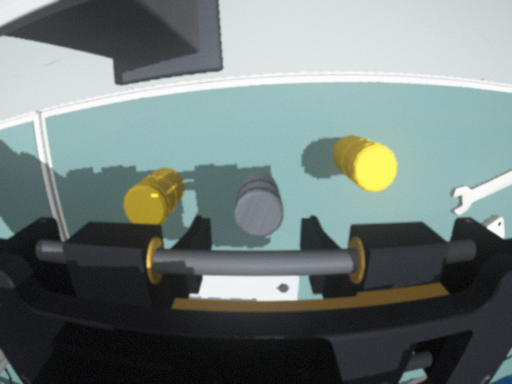

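Run:
```python
from h import *
f=lambda P:(proj('scene',P)-[130,180]+.5)*4
print('tip near',f([.3561-.0024*0,.2677-.035,.083]),'cap',f([.3561,.2677,.06]),f([.3565,.268,.06]))
```

```text
tip near [289.2107 248.2682] cap [266.8211 256.9939] [267.4184 256.5134]
```

Request:
step_arm(
  series=[
    {"ax":0,"ay":0,"x":0.0015,"y":0,"z":-0.015,"az":0,"claw":62},
    {"ax":0,"ay":0,"x":0.0015,"y":0,"z":-0.03,"az":0,"claw":62},
    {"ax":0,"ay":0,"x":0.0015,"y":0,"z":-0.045,"az":0,"claw":62},
    {"ax":0,"ay":0,"x":0.0015,"y":0,"z":-0.054,"az":0,"claw":62},
    {"ax":0,"ay":0,"x":0.0015,"y":0,"z":-0.054,"az":0,"claw":45},
    {"ax":0,"ay":0,"x":0.0015,"y":0,"z":-0.054,"az":0,"claw":35},
    {"ax":0,"ay":0,"x":0.0015,"y":0,"z":-0.054,"az":0,"claw":25},
    {"ax":0,"ay":0,"x":0.0015,"y":0,"z":-0.054,"az":0,"claw":20},
    {"ax":0,"ay":0,"x":0.0015,"y":0,"z":-0.054,"az":0,"claw":20},
    {"ax":0,"ay":0,"x":0.0015,"y":0,"z":-0.054,"az":0,"claw":20},
  ],
  squeeze=30,
)

```text
time_s: 15.85
tool_pos: [0.359, 0.2693, 0.039]
tool_rot: [179.9, 0.1, 175.9]
force: [0.1, 1.2, 6.1]
grip_width: 0.0334
```

Request:
step_arm(
  series=[
    {"ax":0,"ay":0,"x":0,"y":0,"z":0,"az":0,"claw":20},
    {"ax":0,"ay":0,"x":0,"y":0,"z":0,"az":0,"claw":20},
  ],
  squeeze=45,
)

```text
time_s: 16.05
tool_pos: [0.359, 0.2693, 0.039]
tool_rot: [179.9, 0.1, 175.9]
force: [0.5, 0.6, 6.6]
grip_width: 0.0324
```

```bash
python3 s.py s14 130 270 180 310
python3 - <<'E'
from h import *
o=status.get_obs();print(o['qpos'],o['wrist_torque']); im=snap('top','t14');cv2.imwrite('pics/t14c.png',cv2.resize(im[150:300,170:370,::-1],None,fx=4,fy=4,interpolation=2))
E
```

```text
16.05 [0.359  0.2693 0.039 ] [179.8963   0.0688 175.9096] [0.4949 0.6489 6.6436] [ 0.1105  0.1249 -0.0065] 0.0324169527787811
scale 4
[-58.2195   4.9782  18.6772 123.3324  -2.058   51.848   47.5711] [ 0.1588  0.0884 -0.0441]
```

View pics/s14c.png

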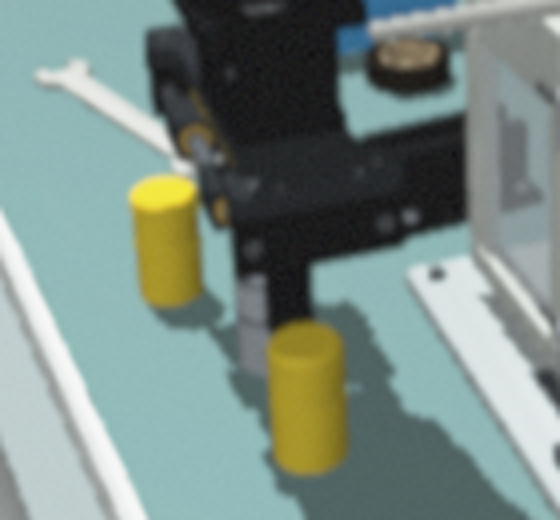

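View pics/t14c.png

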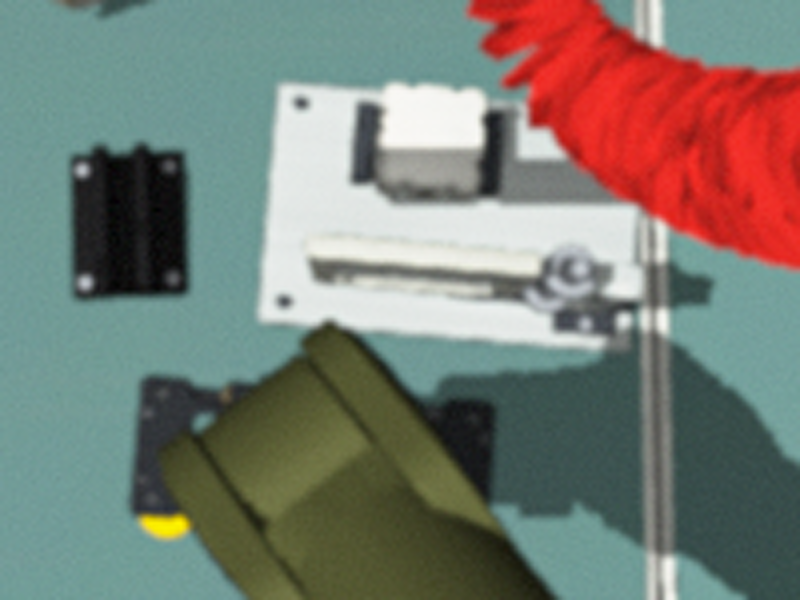

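Request:
step_arm(
  series=[
    {"ax":0,"ay":0,"x":0,"y":0,"z":0.01,"az":0,"claw":20},
    {"ax":0,"ay":0,"x":0,"y":0,"z":0.02,"az":0,"claw":20},
    {"ax":0,"ay":0,"x":0,"y":0,"z":0.05,"az":0,"claw":20},
    {"ax":0,"ay":0,"x":0,"y":0,"z":0.09,"az":0,"claw":20},
    {"ax":0,"ay":0,"x":0,"y":0,"z":0.13,"az":0,"claw":20},
    {"ax":0,"ay":0,"x":0,"y":0,"z":0.17,"az":0,"claw":20},
    {"ax":0,"ay":0,"x":0,"y":0,"z":0.2,"az":0,"claw":20},
    {"ax":0,"ay":0,"x":0,"y":0,"z":0.22,"az":0,"claw":20},
    {"ax":0,"ay":0,"x":0,"y":0,"z":0.225,"az":0,"claw":20},
    {"ax":0,"ay":0,"x":0,"y":0,"z":0.225,"az":0,"claw":20},
  ],
)

```text
time_s: 17.15
tool_pos: [0.3584, 0.2683, 0.2635]
tool_rot: [180.0, 0.0, 175.9]
force: [-0.3, 0.3, -2.2]
grip_width: 0.0332
```

```bash
python3 s.py s15 150 290 60 210
python3 - <<'E'
from h import *
o=status.get_obs();print(o['qpos'])
E
```

```text
17.15 [0.3584 0.2683 0.2635] [179.9546   0.0352 175.8987] [-0.2581  0.3255 -2.2395] [-0.0391 -0.021   0.02  ] 0.03317229920105299
scale 4
[-59.4205  -8.2855  17.3808 107.9024   2.5061  80.0785  43.2548]
```

View pics/s15c.png

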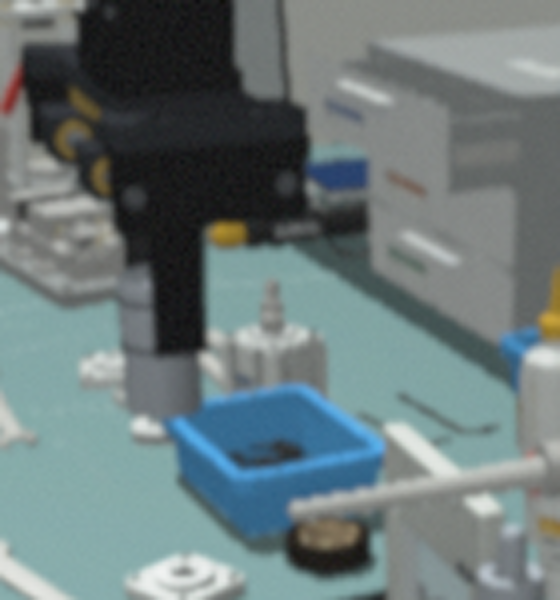

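Run:
```python
from h import *
f=lambda P:(proj('scene',P)-[150,60]+.5)*4
print('cap axis',f([.3584,.2683,.2245]),f([.3584,.2683,.24]), 'front bottom',f([.3584-.0075,.2683-.0153,.2245]))
print('finger',f([.3584,.2683-.0235,.2555]))
```

```text
cap axis [169.5583 409.0447] [167.3478 375.4528] front bottom [164.2399 422.7996]
finger [182.8914 356.9757]
```

Request:
step_arm(
  series=[
    {"ax":0,"ay":0,"x":0.006,"y":-0.008,"z":0.008,"az":-5,"claw":20},
    {"ax":0,"ay":0,"x":0.018,"y":-0.024,"z":0.015,"az":-12,"claw":20},
    {"ax":0,"ay":0,"x":0.03,"y":-0.042,"z":0.015,"az":-19,"claw":20},
    {"ax":0,"ay":0,"x":0.043,"y":-0.06,"z":0.015,"az":-26,"claw":20},
    {"ax":0,"ay":0,"x":0.056,"y":-0.078,"z":0.015,"az":-33,"claw":20},
    {"ax":0,"ay":0,"x":0.069,"y":-0.096,"z":0.015,"az":-40,"claw":20},
    {"ax":0,"ay":0,"x":0.082,"y":-0.113,"z":0.015,"az":-46,"claw":20},
    {"ax":0,"ay":0,"x":0.092,"y":-0.127,"z":0.015,"az":-50,"claw":20},
    {"ax":0,"ay":0,"x":0.0988,"y":-0.1366,"z":0.015,"az":-50,"claw":20},
    {"ax":0,"ay":0,"x":0.0988,"y":-0.1366,"z":0.015,"az":-50,"claw":20},
    {"ax":0,"ay":0,"x":0.0988,"y":-0.1366,"z":0.015,"az":-50,"claw":20},
  ],
)

```text
time_s: 18.3
tool_pos: [0.4564, 0.1324, 0.2773]
tool_rot: [-179.9, -0.0, 126.0]
force: [-0.3, 0.8, -1.1]
grip_width: 0.0333
```

```bash
python3 s.py s16 220 340 80 210
python3 - <<'E'
from h import *
o=status.get_obs();print(o['qpos']); im=snap('top','t16');snap('wrist','w16')
f=lambda P:(proj('scene',P)-[220,80]+.5)*4
c=[.456,.1333]
print('cap axis',f([*c,.2405]),f([*c,.26]),'pin',f([*c,.2]),f([*c,.19]))
E
```

```text
18.3 [0.4564 0.1324 0.2773] [-179.9182   -0.0412  125.9913] [-0.3389  0.803  -1.1188] [-0.0711  0.0499  0.0029] 0.033278730839072485
scale 4
[-47.5389  -5.5312  26.4102 103.5331   2.4622  81.4938  14.4348]
cap axis [232.9575 358.9033] [233.6979 312.2677] pin [231.4708 452.547 ] [231.1139 475.0266]
```

View pics/s16c.png

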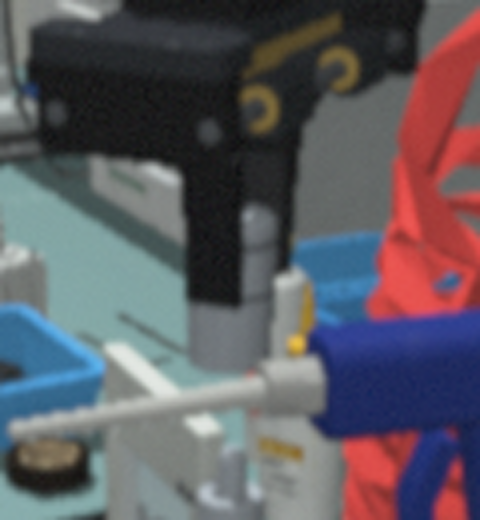

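View pics/w16.png

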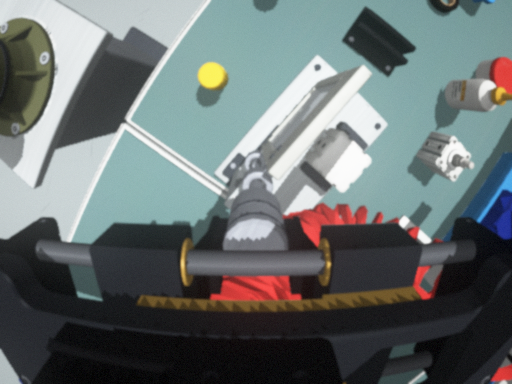

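View pics/t16.png

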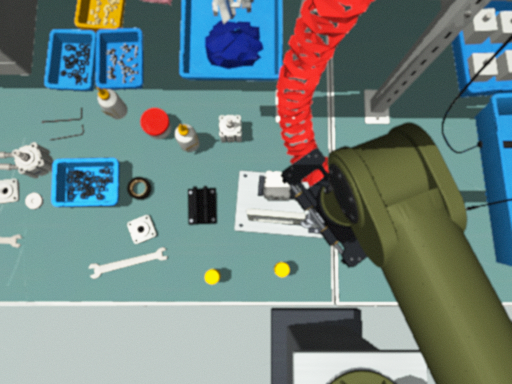

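Run:
```python
from h import *
im=cv2.imread('pics/w16.png');cv2.imwrite('pics/w16c.png',cv2.resize(im[140:260,200:310],None,fx=5,fy=5,interpolation=2))
o=status.get_obs()
p=vision.camera_params('wrist'); F=192/np.tan(np.radians(p['fovy'])/2)
W=np.eye(4);W[:3,:3]=R.from_euler('xyz',[-179.92,-.04,125.99],degrees=True).as_matrix();W[:3,3]=[.4564,.1324,.2773]
C=np.linalg.inv(W@p['tool_from_camera'])
def wp(P):
    c=C[:3,:3]@P+C[:3,3]; t=np.arctan2(np.hypot(*c[:2]),c[2]); return (F*t*c[:2]/np.hypot(*c[:2])+[p['cx'],p['cy']]-[200,140]+.5)*5
for n,P in (('pin',[.456,.1333,.2]),('knu',[.456,.1333,.18]),('lowknu',[.456,.1333,.07]),('capbot',[.4552,.134,.2385]),('captop',[.4552,.134,.2985])): print(n,wp(np.array(P)))
```

```text
pin [280.1093 289.5972]
knu [280.2935 254.1262]
lowknu [280.958  125.4618]
capbot [277.9566 369.249 ]
captop [276.1907 583.1491]
```

View pics/w16c.png

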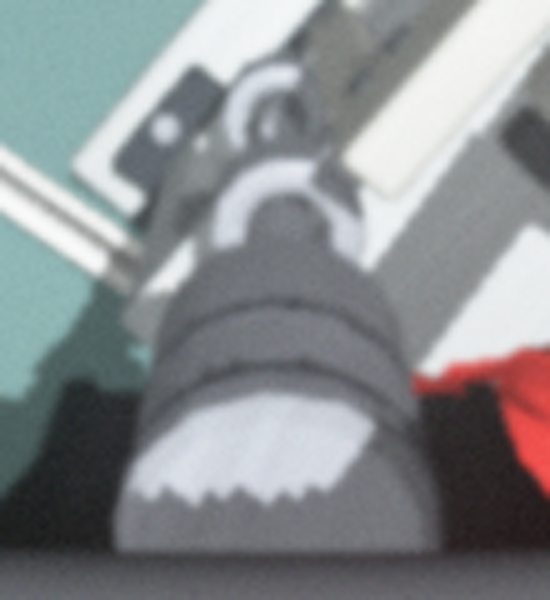

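Request:
step_arm(
  series=[
    {"ax":0,"ay":0,"x":0.0022,"y":0,"z":0,"az":0,"claw":20},
    {"ax":0,"ay":0,"x":0.0022,"y":0,"z":-0.015,"az":0,"claw":20},
    {"ax":0,"ay":0,"x":0.0022,"y":0,"z":-0.028,"az":0,"claw":20},
    {"ax":0,"ay":0,"x":0.0022,"y":0,"z":-0.032,"az":0,"claw":20},
    {"ax":0,"ay":0,"x":0.0022,"y":0,"z":-0.032,"az":0,"claw":20},
    {"ax":0,"ay":0,"x":0.0022,"y":0,"z":-0.032,"az":0,"claw":20},
  ],
)

```text
time_s: 19.05
tool_pos: [0.4594, 0.132, 0.2464]
tool_rot: [180.0, 0.0, 125.9]
force: [-0.3, 0.3, -1.7]
grip_width: 0.0328
```

```bash
python3 s.py s17 240 320 110 210
python3 - <<'E'
from h import *
im=snap('wrist','w17');cv2.imwrite('pics/w17c.png',cv2.resize(im[140:260,200:310,::-1],None,fx=5,fy=5,interpolation=2))
E
```

```text
19.05 [0.4594 0.132  0.2464] [179.9768   0.0055 125.9123] [-0.3124  0.3142 -1.6932] [-0.0387 -0.0088  0.0125] 0.0327957932719977
scale 6
```

View pics/s17c.png

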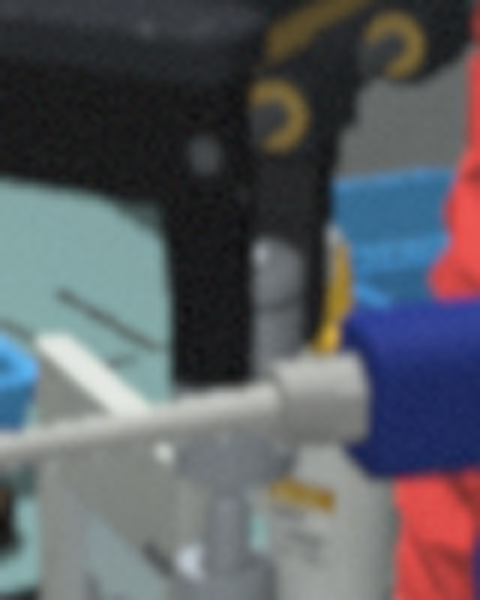

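View pics/w17c.png

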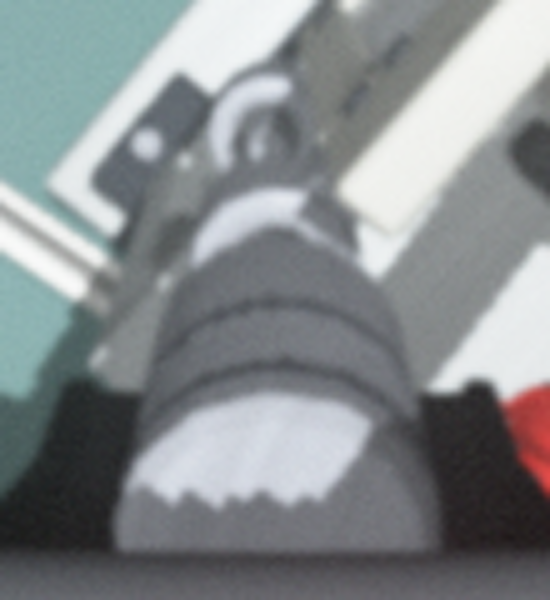

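Run:
```python
from h import *
im=cv2.imread('pics/s17.png');cv2.imwrite('pics/s17d.png',cv2.resize(im[145:215,255:305],None,fx=8,fy=8,interpolation=2))
f=lambda P:(proj('scene',P)-[255,145]+.5)*8
c=np.array([.456,.1333])
for z in (.18,.2,.207,.23): print(z,f([*c,z]), f([*(c+.017*np.array([.9,-.44])),z])[0],f([*(c-.017*np.array([.9,-.44])),z])[0])
```

```text
0.18 [181.5218 474.5204] 264.9190955868162 98.11948727522804
0.2 [182.9416 385.094 ] 267.2613994908088 98.61657779286998
0.207 [183.4459 353.3255] 268.0934968976312 98.7931680754591
0.23 [185.1311 247.1819] 270.8736652357952 99.38318460297933
```

View pics/s17d.png

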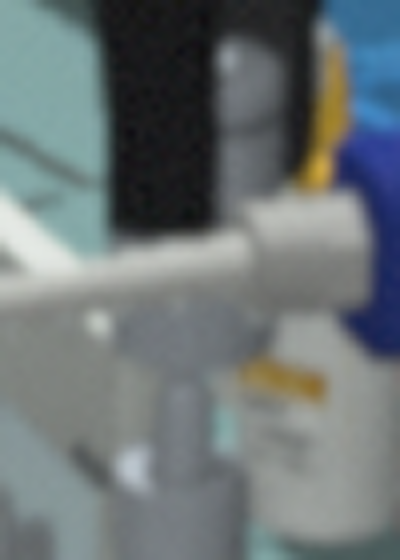

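Request:
step_arm(
  series=[
    {"ax":0,"ay":0,"x":-0.0013,"y":0.0012,"z":0,"az":0,"claw":20},
    {"ax":0,"ay":0,"x":-0.0013,"y":0.0012,"z":-0.004,"az":0,"claw":20},
    {"ax":0,"ay":0,"x":-0.0013,"y":0.0012,"z":-0.008,"az":0,"claw":20},
    {"ax":0,"ay":0,"x":-0.0013,"y":0.0012,"z":-0.011,"az":0,"claw":20},
    {"ax":0,"ay":0,"x":-0.0013,"y":0.0012,"z":-0.011,"az":0,"claw":20},
  ],
)

```text
time_s: 19.65
tool_pos: [0.4576, 0.1329, 0.2344]
tool_rot: [-179.9, -0.0, 125.9]
force: [-0.1, 0.3, -1.6]
grip_width: 0.0331
```

```bash
python3 s.py s18
python3 - <<'E'
from h import *
im=cv2.imread('pics/s18.png');a=cv2.resize(im[145:215,255:305],None,fx=8,fy=8,interpolation=2)
im=snap('wrist','w18');b=cv2.resize(im[140:252,200:280,::-1],None,fx=5,fy=5,interpolation=2);cv2.imwrite('pics/x18.png',np.hstack([a,b]))
E
```

```text
19.65 [0.4576 0.1329 0.2344] [-179.9352   -0.0072  125.9043] [-0.068   0.2939 -1.5565] [-0.0874 -0.0115 -0.0153] 0.03314356914812224
```

View pics/x18.png

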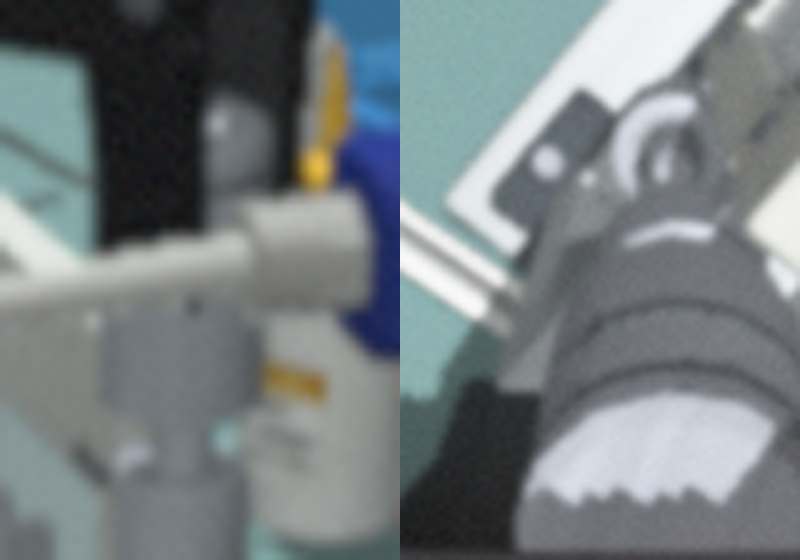

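Request:
step_arm(
  series=[
    {"ax":0,"ay":0,"x":0,"y":0,"z":-0.004,"az":0,"claw":20},
    {"ax":0,"ay":0,"x":0,"y":0,"z":-0.008,"az":0,"claw":20},
    {"ax":0,"ay":0,"x":0,"y":0,"z":-0.012,"az":0,"claw":20},
    {"ax":0,"ay":0,"x":0,"y":0,"z":-0.014,"az":0,"claw":20},
    {"ax":0,"ay":0,"x":0,"y":0,"z":-0.014,"az":0,"claw":20},
  ],
)

```text
time_s: 20.25
tool_pos: [0.4577, 0.133, 0.2206]
tool_rot: [-180.0, -0.0, 125.9]
force: [0.6, 0.1, -1.1]
grip_width: 0.0331
```

Request:
step_arm(
  series=[
    {"ax":0,"ay":0,"x":0,"y":0,"z":-0.001,"az":0,"claw":20},
    {"ax":0,"ay":0,"x":0,"y":0,"z":-0.002,"az":0,"claw":20},
    {"ax":0,"ay":0,"x":0,"y":0,"z":-0.002,"az":0,"claw":20},
  ],
)

```text
time_s: 20.55
tool_pos: [0.4581, 0.1331, 0.2195]
tool_rot: [180.0, 0.0, 125.9]
force: [-0.6, -0.4, 0.7]
grip_width: 0.0328
```

Request:
step_arm(
  series=[
    {"ax":0,"ay":0,"x":0,"y":0,"z":-0.001,"az":0,"claw":20},
    {"ax":0,"ay":0,"x":0,"y":0,"z":-0.001,"az":0,"claw":20},
  ],
)

```text
time_s: 20.75
tool_pos: [0.4582, 0.1331, 0.2193]
tool_rot: [179.9, -0.0, 125.9]
force: [-2.3, -0.9, 6.7]
grip_width: 0.0329
```

Request:
step_arm(
  series=[
    {"ax":0,"ay":0,"x":0,"y":0,"z":0.0015,"az":0,"claw":30},
    {"ax":0,"ay":0,"x":0,"y":0,"z":0.0015,"az":0,"claw":45},
    {"ax":0,"ay":0,"x":0,"y":0,"z":0.0015,"az":0,"claw":60},
    {"ax":0,"ay":0,"x":0,"y":0,"z":0.0015,"az":0,"claw":65},
    {"ax":0,"ay":0,"x":0,"y":0,"z":0.0015,"az":0,"claw":65},
    {"ax":0,"ay":0,"x":0,"y":0,"z":0.0015,"az":0,"claw":65},
  ],
)

```text
time_s: 21.35
tool_pos: [0.458, 0.1331, 0.2196]
tool_rot: [180.0, 0.0, 125.9]
force: [-0.7, 0.3, 0.3]
grip_width: 0.0555
```

Request:
step_arm(
  series=[
    {"ax":0,"ay":0,"x":0,"y":0,"z":0.02,"az":0,"claw":65},
    {"ax":0,"ay":0,"x":0,"y":0,"z":0.045,"az":0,"claw":65},
    {"ax":0,"ay":0,"x":0,"y":0,"z":0.075,"az":0,"claw":65},
    {"ax":0,"ay":0,"x":-0.01,"y":0.02,"z":0.09,"az":0,"claw":65},
    {"ax":0,"ay":0,"x":-0.03,"y":0.05,"z":0.09,"az":0,"claw":65},
    {"ax":0,"ay":0,"x":-0.05,"y":0.09,"z":0.09,"az":0,"claw":65},
    {"ax":0,"ay":0,"x":-0.07,"y":0.13,"z":0.09,"az":0,"claw":65},
    {"ax":0,"ay":0,"x":-0.09,"y":0.17,"z":0.09,"az":0,"claw":65},
    {"ax":0,"ay":0,"x":-0.1,"y":0.2,"z":0.09,"az":0,"claw":65},
    {"ax":0,"ay":0,"x":-0.1,"y":0.2,"z":0.09,"az":0,"claw":65},
    {"ax":0,"ay":0,"x":-0.1,"y":0.2,"z":0.09,"az":0,"claw":65},
  ],
)

```text
time_s: 22.45
tool_pos: [0.3578, 0.3332, 0.3093]
tool_rot: [-180.0, 0.1, 126.0]
force: [0.1, -0.3, -0.1]
grip_width: 0.0561
```

```bash
python3 s.py s20 190 330 130 280
python3 - <<'E'
from h import *
im=snap('top','t20');cv2.imwrite('pics/t20c.png',cv2.resize(im[110:300,170:370,::-1],None,fx=3,fy=3,interpolation=2))
E
```

```text
22.45 [0.3578 0.3332 0.3093] [-179.966    0.06   125.992] [ 0.0991 -0.3346 -0.0901] [-0.0765  0.007   0.0326] 0.056106810294233846
scale 4
```

View pics/s20c.png

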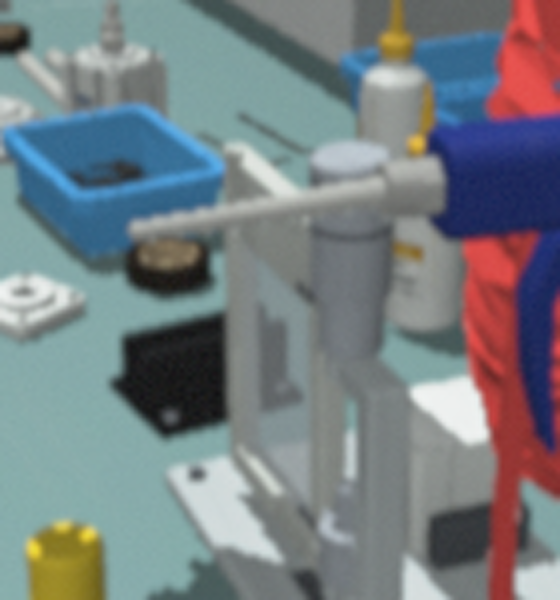

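View pics/t20c.png

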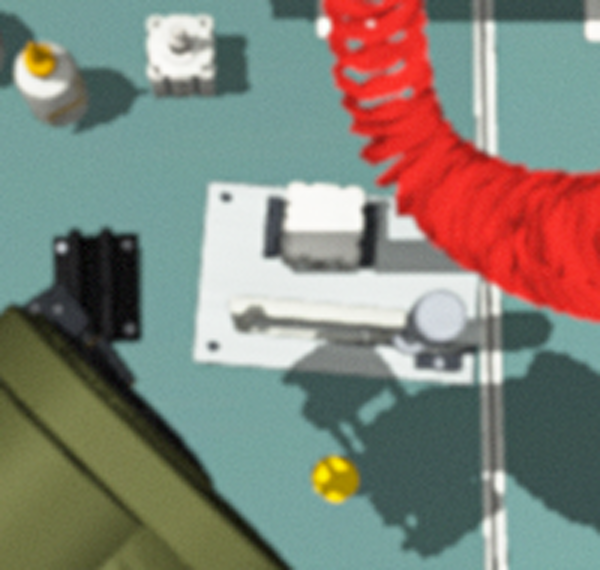

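Run:
```python
from h import *
im=cv2.imread('pics/t20.png');cv2.imwrite('pics/t20d.png',cv2.resize(im[195:245,230:330],None,fx=8,fy=8,interpolation=2))
im=cv2.imread('pics/s20.png');cv2.imwrite('pics/s20d.png',cv2.resize(im[155:265,255:305],None,fx=5,fy=5,interpolation=2))
```

```text
(no output)
```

View pics/t20d.png

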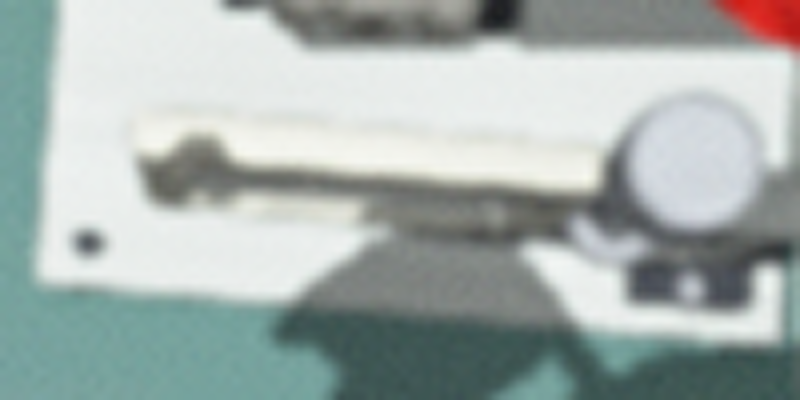

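View pics/s20d.png

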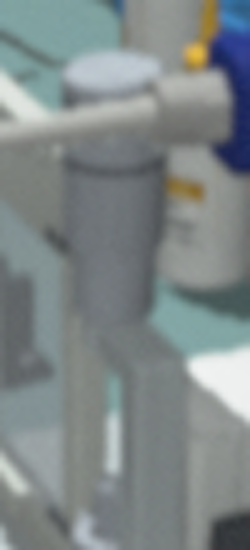

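Run:
```python
from h import *
print(workorder.sign_off()); print(status.get_obs()['time_s'])
```

```text
the job is handed in; nothing more can be done
None
the job is handed in; nothing more can be done
```

The guard door is hung closed on the post's pins and the steel cap sits on the upper pin, down on the upper knuckle. I let go of both and handed the job in about 22.5 s into the 59 s.

- **Finding the pin:** touching the knuckles sideways against the pins gave the pin's y position. The cameras gave nearly the same figure, about 1 mm apart.
- **Door:** it went down with no side force and met the stop at the expected height: tool at 172 mm, 172.6 mm predicted. In the last top picture its top edge lies at 4.6° and the plate's front edge at 4.4°, so it is straight across the front.
- **Cap:** I corrected its position twice from the scene and wrist pictures before lowering it. It stopped at the expected height (tool at 219.3 mm, 219 mm predicted). The last pictures show it upright on the knuckle.
- **Surroundings:** the standing cylinder is still upright, the arm is clear and the measured force is near zero.

Some readings disagreed:
- Wrist-camera positions differed from the other two cameras by 2–5 mm, so I relied on contact and relative checks.
- In one scene picture of the carried door the lower knuckle appeared about 2 pixels higher than predicted. It caused no trouble when the door was hung.
- While gripping the cap there was an unexplained 6.6 N upward force. It was gone once the cap was lifted.

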